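# Open the length stop by one hole and load the timber

### The arm

A 6-joint arm with a two-finger parallel gripper is mounted at the origin on the work surface. World frame = base frame: x ahead of the robot, y to its left, z up, the work surface at z = 0. Lengths are in m, angles in rad, forces in N, time in s.
With the tool pointing down it reaches from about 0.35 to 0.975 m from the base axis. Payload 4.9 kg.
Tool frame: the origin (TCP) lies midway between the tips of the shut fingers; the grasp point (between the pads) lies 19 mm behind it; z points along the fingers, y is the direction in which the jaws open and shut (so a half turn about z gives the same grasp; the last joint's range is limited). The gripper opens to 85 mm and grips with 20 to 120 N. Pads are 22 mm wide; open, the fingers measure 114 mm over their backs; the gripper's body (76 mm by 85 mm) begins 54 mm behind the grasp point. The pads swing forward as they close: fully open they stand 13 mm farther back than shut.
Start: joints at [-1.221, 0.053, 1.613, -0, 1.476, -0.119], TCP at [0.282, -0.558, 0.231] pointing down, gripper open.
Joint ranges: [-3.01, 3.01], [-1.01, 2.22], [0.06, 2.58], [-1.02, 4.17], [0.09, 2.62], [-3.14, 3.14]. Speed limits (rad/s): [2.57, 2.57, 3.14, 3.14, 3.14, 3.14].

### API

Orientations are given as a rotation vector (axis times angle).
In Python, from workcell import sensors, capture, camera_model, robot, search_frame, tip_of gives the robot as it stands. The module is installed in compiled form; this text tells all that it offers.
- The arm moves only by the tool apply_moves, never from a script. Its argument "rows" is a list that holds one entry, the list of rows, each a list of 7 numbers: the shift along the world's x, y, z in mm, then the turn, a rotation vector about the world's x, y, z in rad, then the gripper command: -1 is fully open, 1 is shut, values between are in proportion. A call has exactly 8 rows; each row shifts and turns the commanded pose from where the row before left it; what a row does not reach is not made up. A row lasts 1/12 s, in which the tool goes at most 41.7 mm and 7.16 degrees, less where a joint would pass 70% of its speed; a pose out of reach is approached as far as the arm can. A call is refused whole if a number of a shift passes 41.7 or a number of a turn 0.125, either way. A call with a gripper value outside its range is refused whole. The fingers move at their own pace and stop on an object; the grip force is fixed at half the most. Time passes only in rows, so rows that do not move let the fingers close, or fill a call up. It gives the time, the measured TCP pose, the force and the opening at its end, in the units of the state.
- sensors.read_state(): the state, without advancing time (a new reading comes with each control period).
- capture(name): name is "scene" or "side" or "wrist"; returns (picture, depth): 384x512x3 uint8, red, green, blue; 384x512 float32, m along the optical axis (not along the pixel's ray), 0 where there is no reading.
- camera_model(name): a dict with "mtx" (3x3 intrinsics, pixels), "R" (3x3) and "t" (3): a world point X has camera coordinates R X + t; the wrist camera has in their place "hand_eye" (4x4, takes a point from camera to tool coordinates, whose origin is the TCP and whose axes are the flange's). Camera axes: x right, y down, z forward; pixel columns grow to the right and rows downward; lengths in m; the calibration is good to about 2 mm. A picture is of the moment at which its call begins: read the wrist's pose just before it. camera_model takes no time and is no camera call.
- robot.finish_job(): hands the job in, once; it reports no verdict.
Trained networks look in the newest picture that a camera, given by its name, has taken for a name from the list of things; names that differ only in an ending like _2 or _b are one class to them, and where a whole thing is asked for, a point or a joint stands for the part that bears it (a point fixed in the world has none). Each returns a list of dicts, best first, with "conf" (0 to 1); they miss things now and then, are a little off and sometimes report something else, mostly with a low value. They report only what shows in the picture. A call takes as long as a camera call.
- search_frame(camera, thing): "xyz" ([x, y, z] in m, in world coordinates, good to about 4 mm: the middle of the surface that is visible of it).
- tip_of(camera, thing): "xyz" ([x, y, z] in m, in world coordinates, good to about 4 mm: a listed point, or the origin of a listed thing).
The state is a dict: "time_s": time; "joints": joint angles; "qd": joint speeds; "effort": joint torques, N m; "tool_pos": TCP position; "tcp_rot": TCP orientation; "wrist_force": force on the tool from outside, world axes, zero at the start; "wrist_torque": the same for the moment, N m; "width": finger opening in m.
Only numpy, scipy, OpenCV 4.12 (cv2) and the standard library are available. Lean on these libraries where they do the work, as an engineer would, in place of code of your own. Each camera call takes 0.05 s, during which the arm holds its last target.

### The job

The timber is a little too long for the jig as it is set. Press the snap button on the jig's telescoping stop flush, slide the tube outward to the very next hole and let the button snap back up there; then lay the timber flat and lengthwise on the jig's wooden bed, between the end block and the stop, setting it down gently. Let go of it, and leave everything else on the bench where it is.

Things in the scene. Friction and masses are not known exactly. Their poses are not given: they have to be found in the camera images.
- jig: Jig fixed to the bench: plywood base 225 x 300 x 12 mm with a wooden bed (robot's side, jig -x) and, parallel, a square sleeve (far side). Origin: on the bench top under the sleeve's centre line. +z up; +y along sleeve and bed, the way the tube is pulled out. Bed: x -155 to -95, y -95 to +140, top z 50 mm. End block on it: 40 x 22 mm, 20 mm above the bed, inner face at y -70 mm.
- jig_bed (a point): Point on the jig, axes as the jig's: middle of the bed's top between end block and stop once the stop is in the next hole (jig x -125, y +20, z 50 mm). The free length is then 180 mm (135 mm at the start).
- stop_tube (a joint): Telescoping steel tube in the sleeve, with the stop bar on it; metres along jig +y. Starts at 0 (first hole); next hole 0.045; last hole 0.090. About 1.5 mm of play either way in a hole. Sliding takes about 2 N, up to about 4 N while the button rubs under the face.
- snap_button (a joint): Spring snap button on the tube, metres pressed: 0 up (locked in a hole), 0.008 fully in, cap flush on the face. Spring 2.7 N at 0 to 6.3 N at 0.008. It locks the tube until pressed past 0.005; between holes it stays caught under the face at about 0.005 with no hand on it, and at a hole it jumps up to 0 if nothing holds it down.
- button_top (a point): Centre of the top of the button's black cap (26 mm diameter, 16 mm tall; when up, its underside is 8 mm and its top 24 mm above the face; below it a thin neck). It moves with button and tube. z: outward, against the press direction (leans 40 degrees); y: as the jig's +y. The cap can be pressed on top or pinched across.
- stop_face (a point): Middle of the stop bar's face towards the end block, over the bed. Steel bar 12 mm thick along y, 19 mm tall, its top 21 mm above the bed's top; it reaches from the tube across the bed, 115 mm further along jig +y than the button's centre, and moves with the tube. Axes as sleeve_mid.
- timber_mid (a point): Centre of the timber to load: pale square softwood, 170 x 45 x 45 mm, about 0.16 kg, lying on the bench to the robot's right. x along its length, z up at the start.
- drill: Bystander: grey and black cordless drill standing on its battery, 200 mm tall. Origin under it.
- glue: Bystander: white glue bottle, 60 mm diameter, 170 mm tall. Origin under it.
- screw_jar: Bystander: glass jar with metal lid, 72 mm diameter, 85 mm tall. Origin under it.
- sanding_block: Bystander: cork sanding block 110 x 62 x 28 mm. Origin under it.
- tape_measure: Bystander: grey tape measure 68 x 38 x 62 mm. Origin under it.
- driver: Bystander: screwdriver, 190 mm, lying. Origin under it.
- try_square: Bystander: carpenter's square, dark wooden stock 120 mm and steel blade 170 mm. Origin under the stock.
- offcut: Bystander: flat plywood offcut 95 x 70 x 20 mm. Origin under it.
- timber: The same timber as a body, axes as timber_mid; origin at the centre of the side it lies on at the start.
- sleeve_mid (a point): On the sleeve's centre line (jig y 0, z 34 mm). Aluminium sleeve, 36 mm square, y -80 to +60 mm. Axes: y as the jig's; z is the outward normal of its slotted face, leaning 40 degrees from vertical towards jig -x (the bed); face at z 18 mm. A slot along it joins three holes at y -50, -5, +40 mm (45 mm apart); the button starts in the first.
- guard_rim (a point): Middle of the aluminium rim on top of the clear plastic guard, which stands along the whole far edge of the slotted face, parallel to its normal, 25 mm from the slot's middle and rising 52 mm above the face. It overhangs the button, so that is reached along the leaning normal, not from straight above. Axes as sleeve_mid.

How it is judged:
By the outcome, as a careful person would: the job done as asked, in the order asked, and still so for the second after the job is handed in, with the robot touching nothing.
It also fails if it takes over 67 s, if anything falls off the work surface, if the arm or the gripper's body presses on something with over 40 N, if the wrist force passes 120 N, or if a joint passes its speed limit or range.

## Working session

There is one attempt and no reset: what is moved stays moved. The work goes in short steps, Python scripts to look and compute and a tool call to move; the robot and the scene stay as the last step left them, time stands still between calls to the robot, and variables do not carry over. Pictures are saved under pics/ and viewed, and the job is handed in when it is done.

Besides the shell and the picture viewer there is one more tool, called after ">>>" as name([rows], argument=value, ...), one row to a line, values as JSON. apply_moves: Moves the arm, as the interface text tells. Its arguments: {"type":"object","properties":{"rows":{"type":"array","items":{"type":"array","items":{"type":"array","items":{"type":"number"}}}}},"required":["rows"]}

```bash
mkdir -p pics; ls; cat > h.py <<'E'
import numpy as np, cv2
from workcell import sensors, capture, camera_model, robot, search_frame, tip_of
def save(name,fn):
    p,d=capture(name); cv2.imwrite(f'pics/{fn}.png',p[:,:,::-1]); np.save(f'pics/{fn}_d.npy',d); return p,d
E
python3 - <<'E'
from h import *
np.set_printoptions(precision=4,suppress=True)
s=sensors.read_state(); print({k:np.round(v,4) for k,v in s.items()})
for c in ['scene','side']:
    save(c,c+'0')
    for t in ['jig','jig_bed','button_top','stop_face','timber_mid','sleeve_mid','guard_rim']:
        r=tip_of(c,t); print(c,t,[(np.round(x['xyz'],4),round(x['conf'],2)) for x in r[:2]])
print(sensors.read_state()['time_s'])
E
```

```text
pics
{'time_s': np.float64(0.0), 'joints': array([-1.221 ,  0.0534,  1.6144,  0.    ,  1.476 , -0.119 ]), 'qd': array([ 0.0003, -0.0019,  0.0015,  0.0003,  0.0015, -0.0008]), 'effort': array([  0.0003, -39.3675, -37.0181,  -0.0002,   0.0068,   0.    ]), 'tool_pos': array([ 0.2822, -0.557 ,  0.23  ]), 'tcp_rot': array([-3.0537, -0.7292,  0.0004]), 'wrist_force': array([-0.6376, -0.7049,  0.4015]), 'wrist_torque': array([-0.0225, -0.0269, -0.0087]), 'width': np.float64(0.0851)}
scene jig [(array([ 0.6302,  0.0866, -0.0021]), 0.86)]
scene jig_bed [(array([0.5008, 0.093 , 0.0499]), 0.83)]
scene button_top []
scene stop_face [(array([0.5031, 0.1401, 0.0606]), 0.69)]
scene timber_mid [(array([ 0.5201, -0.313 ,  0.0243]), 0.8), (array([0.5034, 0.1381, 0.064 ]), 0.3)]
scene sleeve_mid [(array([0.6301, 0.0898, 0.036 ]), 0.62)]
scene guard_rim [(array([0.606 , 0.0746, 0.1042]), 0.58)]
side jig [(array([ 0.6227,  0.0826, -0.0006]), 0.85)]
side jig_bed [(array([0.5022, 0.0881, 0.0475]), 0.95), (array([0.353 , 0.2245, 0.0019]), 0.51)]
side button_top [(array([0.6144, 0.0335, 0.0671]), 0.46), (array([ 0.5128, -0.3132,  0.0056]), 0.42)]
side stop_face [(array([0.5001, 0.1351, 0.0621]), 0.56)]
side timber_mid [(array([ 0.5122, -0.3129,  0.0214]), 0.56)]
side sleeve_mid [(array([0.6299, 0.0856, 0.0329]), 0.68)]
side guard_rim [(array([0.6066, 0.0763, 0.1069]), 0.56)]
0.8
```

```bash
python3 -c "
import cv2
for c in ['scene0','side0']:
    im=cv2.imread(f'pics/{c}.png'); cv2.imwrite(f'pics/{c}b.png',cv2.resize(im,(800,600),interpolation=cv2.INTER_CUBIC))
"; python3 - <<'E'
from h import *
for c in ['scene','side']:
    m=camera_model(c); print(c,np.round(m['mtx'],1).tolist(),np.round(-m['R'].T@m['t'],3), np.round(m['R'],3).tolist())
print(np.round(camera_model('wrist')['hand_eye'],3))
E
```

```text
scene [[359.6, 0.0, 262.0], [0.0, 359.6, 185.6], [0.0, 0.0, 1.0]] [ 1.115 -0.49   1.021] [[0.667, 0.745, 0.011], [0.58, -0.51, -0.635], [-0.467, 0.431, -0.772]]
side [[474.4, 0.0, 260.4], [0.0, 474.4, 191.1], [0.0, 0.0, 1.0]] [0.266 1.024 0.747] [[-0.953, -0.302, 0.013], [-0.173, 0.508, -0.844], [0.248, -0.807, -0.537]]
[[-0.    -0.949 -0.314  0.081]
 [ 1.    -0.     0.001 -0.   ]
 [-0.001 -0.314  0.949 -0.141]
 [ 0.     0.     0.     1.   ]]
```

View pics/scene0b.png

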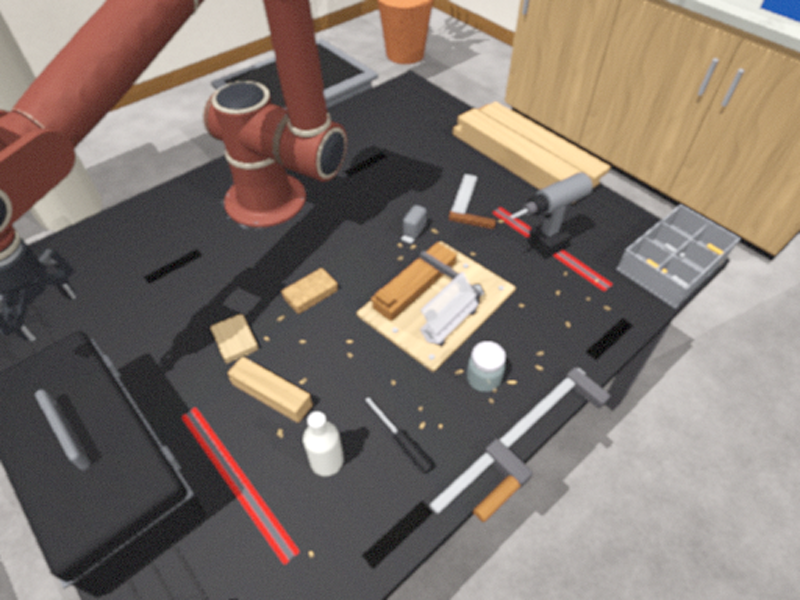

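View pics/side0b.png

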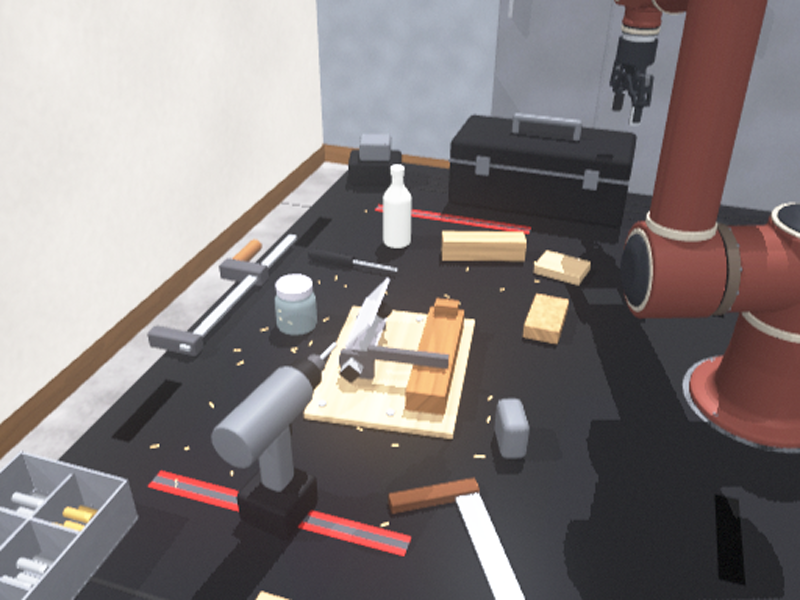

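```bash
cat >> h.py <<'E'
def cloud(c,d,pose=None):
    m=camera_model(c); K=m['mtx']; v,u=np.mgrid[0:384,0:512]
    P=np.stack([(u-K[0,2])/K[0,0]*d,(v-K[1,2])/K[1,1]*d,d],-1)
    if pose is None: return (P-m['t'])@m['R']
    H=m['hand_eye']; from scipy.spatial.transform import Rotation as Ro
    R=Ro.from_rotvec(pose[1]).as_matrix()
    Q=P@H[:3,:3].T+H[:3,3]
    return Q@R.T+pose[0]
E
python3 - <<'E'
from h import *
for c in ['scene','side']:
    d=np.load(f'pics/{c}0_d.npy'); W=cloud(c,d); im=cv2.imread(f'pics/{c}0.png')
    def seg(name,lo,hi,z0,z1):
        m=np.all((W[...,:2]>lo)&(W[...,:2]<hi),-1)&(W[...,2]>z0)&(W[...,2]<z1)&(d>0)
        p=W[m]; 
        r=cv2.minAreaRect(p[:,:2].astype(np.float32)*1000); print(c,name,len(p),np.round(r[0],1),np.round(r[1],1),round(r[2],2),'zmed',np.median(p[:,2]).round(4))
        return p
    seg('timber top',[.4,-.42],[.63,-.22],.038,.055)
    seg('bed',[.44,-.05],[.56,.25],.046,.054)
    seg('base',[.40,-.15],[.75,.30],.008,.018)
    seg('stopblock',[.44,-.05],[.56,.25],.062,.08)
for n,(a,b,x,y) in {'scene':(220,150,120,100),'side':(180,160,140,130)}.items():
    im=cv2.imread(f'pics/{n}0.png')[b:b+y,a:a+x]; cv2.imwrite(f'pics/{n}_c.png',cv2.resize(im,None,fx=5.5 if n=='scene' else 4.5,fy=5.5 if n=='scene' else 4.5,interpolation=cv2.INTER_CUBIC))
E
```

```text
scene timber top 745 [ 517.1 -313.2] [171.7  48. ] 17.39 zmed 0.0448
scene bed 663 [515.9  94.7] [ 87.4 236.6] 6.66 zmed 0.0495
scene base 2007 [593.4 107.6] [281.5 302.5] 6.88 zmed 0.0119
scene stopblock 161 [525.7  66.2] [ 84.8 172.3] 6.7 zmed 0.0695
side timber top 385 [ 514.4 -309.2] [169.3  50. ] 18.01 zmed 0.0418
side bed 1047 [518.3  99.8] [ 96.  232.9] 7.01 zmed 0.0479
side base 3280 [597.5 111.5] [292.8 301.1] 6.61 zmed 0.0099
side stopblock 286 [527.3  69.3] [ 89.6 175.4] 8.28 zmed 0.0673
```

View pics/scene_c.png

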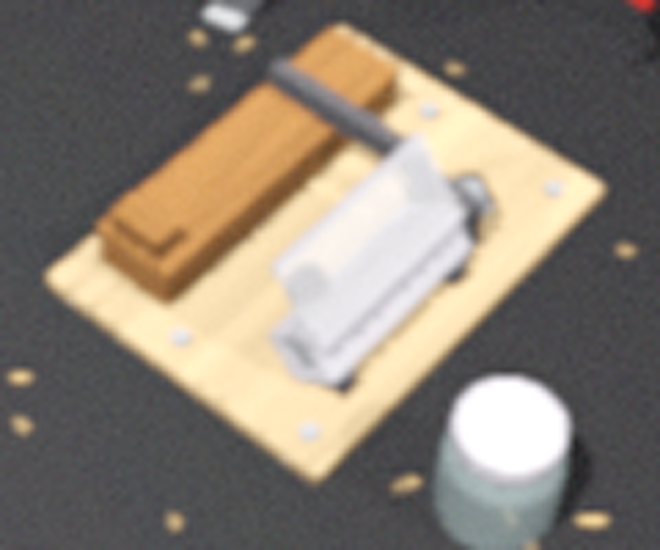

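View pics/side_c.png

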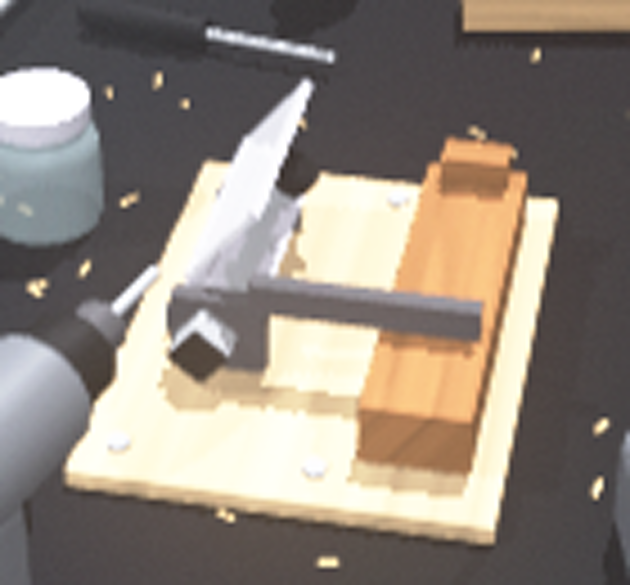

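```bash
cat >> h.py <<'E'
from scipy.spatial.transform import Rotation as Ro
TH=0.118; O=np.array([.629,.086,0.])
RJ=Ro.from_euler('z',TH).as_matrix()
def J(*p): return O+RJ@np.array(p)
def plan(p,R,n,grip,p0=None,R0=None):
    s=sensors.read_state()
    p0=s['tool_pos'] if p0 is None else p0; R0=Ro.from_rotvec(s['tcp_rot']) if R0 is None else R0
    dp=(np.array(p)-p0)*1000; dr=(Ro.from_matrix(R)*R0.inv()).as_rotvec()
    print('tot',dp.round(1),dr.round(3),'row',(dp/n).round(2),(dr/n).round(4),'max',np.abs(dp/n).max().round(1),np.degrees(np.linalg.norm(dr/n)).round(2),'deg')
c4,s4=np.cos(np.radians(40)),np.sin(np.radians(40))
N=RJ@np.array([-s4,0,c4])
RB=np.stack([RJ@np.array([c4,0,s4]),RJ@np.array([0,-1,0]),-N],1)  # tool for button
def st():
    s=sensors.read_state(); print('t',round(float(s['time_s']),2),'p',s['tool_pos'].round(4),'r',s['tcp_rot'].round(3),'F',s['wrist_force'].round(1),'w',round(float(s['width']),4),'q',s['joints'].round(2)); return s
E
python3 - <<'E'
from h import *
print(np.linalg.det(RB))
for t in ['drill','glue','tape_measure','screw_jar']:
    save('scene','tmp')
    r=tip_of('scene',t); print(t,[(np.round(x['xyz'],3),round(x['conf'],2)) for x in r[:2]])
plan(J(-.027,-.05,.066)+.12*N,RB,24,-1)
st()
E
```

```text
1.0
drill [(array([ 0.613,  0.441, -0.001]), 0.87)]
glue [(array([ 0.703, -0.314,  0.002]), 0.87), (array([ 0.354, -0.302, -0.002]), 0.71)]
tape_measure [(array([0.354, 0.223, 0.   ]), 0.79)]
screw_jar [(array([ 0.77 ,  0.032, -0.008]), 0.71), (array([ 0.522, -0.315,  0.022]), 0.54)]
tot [249.1 581.7 -73.4] [ 0.203 -0.672 -0.336] row [10.38 24.24 -3.06] [ 0.0085 -0.028  -0.014 ] max 24.2 1.86 deg
t 1.2 p [ 0.2824 -0.5576  0.2313] r [ 3.056  0.73  -0.   ] F [-0.2 -0.2  0.4] w 0.0853 q [-1.22  0.05  1.61 -0.    1.48 -0.12]
```

>>> apply_moves([
  [[15.6,36.4,0,0.0127,-0.042,-0.021,-1],[15.6,36.4,0,0.0127,-0.042,-0.021,-1],[15.6,36.4,0,0.0127,-0.042,-0.021,-1],[15.6,36.4,0,0.0127,-0.042,-0.021,-1],[15.6,36.4,0,0.0127,-0.042,-0.021,-1],[15.6,36.4,0,0.0127,-0.042,-0.021,-1],[15.6,36.4,0,0.0127,-0.042,-0.021,-1],[15.6,36.4,0,0.0127,-0.042,-0.021,-1]],
])

```text
time_s: 1.87
tool_pos: [0.4076, -0.2648, 0.2316]
tcp_rot: [-3.039, -0.455, -0.547]
wrist_force: [0.5, 0.4, -0.2]
width: 0.0857
```

>>> apply_moves([
  [[15.6,36.4,-9,0.0127,-0.042,-0.021,-1],[15.6,36.4,-9,0.0127,-0.042,-0.021,-1],[15.6,36.4,-9,0.0127,-0.042,-0.021,-1],[15.6,36.4,-9,0.0127,-0.042,-0.021,-1],[15.6,36.4,-9,0.0127,-0.042,-0.021,-1],[15.6,36.4,-9,0.0127,-0.042,-0.021,-1],[15.6,36.4,-9,0.0127,-0.042,-0.021,-1],[15.6,36.4,-9,0.0127,-0.042,-0.021,-1]],
])

```text
time_s: 2.53
tool_pos: [0.5324, 0.0266, 0.16]
tcp_rot: [-2.907, -0.171, -1.067]
wrist_force: [1.1, 0.2, -0.9]
width: 0.0856
```

```bash
python3 - <<'E'
from h import *
s=st(); p,d=save('wrist','w1')
cv2.imwrite('pics/w1b.png',cv2.resize(p[:,:,::-1],(800,600),interpolation=cv2.INTER_CUBIC))
for t in ['button_top','guard_rim','sleeve_mid','stop_face','jig_bed']:
    r=tip_of('wrist',t); print(t,[(np.round(x['xyz'],4),round(x['conf'],2)) for x in r[:2]])
print('exp',J(-.027,-.05,.066),J(-.026,-.01,.104),J(0,0,.034),J(-.125,.065,.0605),J(-.125,.02,.05))
plan(J(-.027,-.05,.066)+.12*N,RB,8,-1)
E
```

```text
t 2.53 p [0.5324 0.0266 0.16  ] r [-2.907 -0.171 -1.067] F [ 1.1  0.2 -0.9] w 0.0856 q [-0.2  -0.57  2.36  0.31  0.7   1.08]
button_top [(array([0.6078, 0.0333, 0.0622]), 0.79)]
guard_rim [(array([0.6086, 0.0749, 0.1009]), 0.98)]
sleeve_mid []
stop_face [(array([0.4982, 0.138 , 0.0618]), 0.96)]
jig_bed [(array([0.4983, 0.094 , 0.0462]), 0.7)]
exp [0.60807407 0.03316908 0.066     ] [0.60435807 0.07300865 0.104     ] [0.629 0.086 0.034] [0.49721703 0.1358322  0.0605    ] [0.50251471 0.09114513 0.05      ]
tot [-0.9  0.1 -2.3] [0.    0.002 0.001] row [-0.11  0.01 -0.28] [0.0001 0.0002 0.0001] max 0.3 0.01 deg
```

View pics/w1b.png

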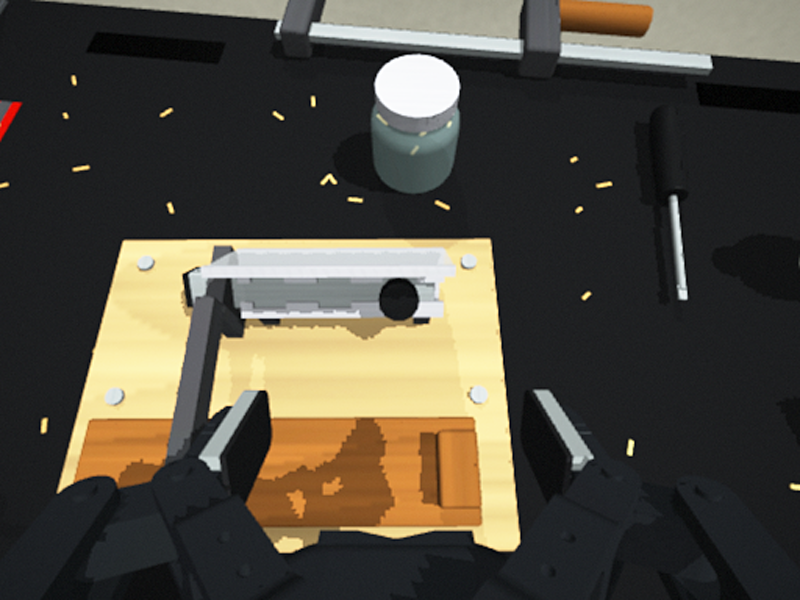

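```bash
python3 - <<'E'
from h import *
s=sensors.read_state(); d=np.load('pics/w1_d.npy'); im=cv2.imread('pics/w1.png')
W=cloud('wrist',d,(s['tool_pos'],s['tcp_rot']))
m=np.zeros((384,512),bool); m[172:212,236:276]=True
m&=(im.max(-1)<45)&(d>0)
n,l,stt,c=cv2.connectedComponentsWithStats(m.astype(np.uint8)); i=1+stt[1:,4].argmax(); m=l==i
print(stt[i],c[i])
P=(W[m]-O)@RJ; X=np.array([c4,0,s4]);Z=np.array([-s4,0,c4])
q=np.stack([(P-[0,0,.034])@X,P[:,1],(P-[0,0,.034])@Z],1)
print(np.percentile(q,[2,10,25,50,75,90,98],0).round(4))
top=q[np.abs(q[:,2]-np.percentile(q[:,2],90))<.003]; print('top',len(top),top.min(0),top.max(0),(np.percentile(top,1,0)+np.percentile(top,99,0))/2)
# bed edges: orange
PJ=(W-O)@RJ
o=(np.abs(PJ[...,2]-.05)<.006)&(d>0)&(PJ[...,0]<-.08)&(PJ[...,0]>-.17)
r=cv2.minAreaRect(W[o][:,:2].astype(np.float32)*1000);print(r,np.median(W[o][:,2]))
b=(np.abs(PJ[...,2]-.012)<.006)&(d>0)
b[:200]&=True
r=cv2.minAreaRect(W[b&(PJ[...,0]<.09)&(PJ[...,0]>-.18)&(np.abs(PJ[...,1])<.2)][:,:2].astype(np.float32)*1000);print(r)
# stop bar top
t=(PJ[...,2]>.066)&(PJ[...,2]<.076)&(d>0)&(PJ[...,0]<-.06)&(PJ[...,0]>-.1)&(PJ[...,1]>.05)&(PJ[...,1]<.09)
print('bar',np.percentile(PJ[t],[2,50,98],0).round(4))
for u in range(130,180,8):
    pass
E
```

```text
[243 178  25  27 518] [254.66216216 191.11583012]
[[-0.0123 -0.0629  0.0299]
 [-0.0091 -0.06    0.0376]
 [-0.0054 -0.057   0.0413]
 [ 0.0003 -0.0521  0.042 ]
 [ 0.0056 -0.0472  0.0425]
 [ 0.0088 -0.0433  0.043 ]
 [ 0.0101 -0.0413  0.0435]]
top 452 [-0.01371772 -0.0639215   0.04014269] [ 0.01046557 -0.04029681  0.04420233] [-0.00156534 -0.05166827  0.04208451]
((506.4696044921875, 89.30838012695312), (72.1672134399414, 238.1648406982422), 0.7445240616798401) 0.048718764624016156
((564.6812744140625, 100.01966094970703), (224.78167724609375, 300.6761779785156), 6.8180952072143555)
bar [[-0.0992  0.0621  0.0664]
 [-0.0807  0.0676  0.0695]
 [-0.061   0.0743  0.0707]]
```

```bash
cat >> h.py <<'E'
TH=0.119; RJ=Ro.from_euler('z',TH).as_matrix()
N=RJ@np.array([-s4,0,c4]); XS=RJ@np.array([c4,0,s4]); YJ=RJ@np.array([0,1.,0])
RB=np.stack([XS,-YJ,-N],1)
def S(x,y,z): return O+np.array([0,0,.034])+x*XS+y*YJ+z*N
def sl(p):
    v=p-O-np.array([0,0,.034]); return np.array([v@XS,v@YJ,v@N])*1000
E
python3 - <<'E'
from h import *
plan(S(-.0016,-.0517,.031),RB,8,-1)
E
```

```text
tot [  81.8    8.1 -103.5] [0.    0.002 0.002] row [ 10.22   1.02 -12.94] [0.0001 0.0002 0.0002] max 12.9 0.02 deg
```

>>> apply_moves([
  [[13.5,1.3,-17,0,0.0005,0.0005,-1],[13.5,1.3,-17,0,0.0005,0.0005,-1],[13.5,1.3,-17,0,0.0005,0.0005,-1],[13.5,1.3,-17,0,0.0005,0.0005,-1],[13.5,1.3,-17,0,0,0,-1],[9.3,1.1,-12,0,0,0,-1],[5,0.5,-6.5,0,0,0,-1],[0,0,0,0,0,0,-1]],
])

```text
time_s: 3.5
tool_pos: [0.6143, 0.0303, 0.0547]
tcp_rot: [-2.912, -0.169, -1.054]
wrist_force: [0.2, 0.3, -0.4]
width: 0.0855
```

```bash
python3 - <<'E'
from h import *
s=st(); print(sl(s['tool_pos'])); p,d=save('wrist','w2')
cv2.imwrite('pics/w2b.png',cv2.resize(p[:,:,::-1],(800,600),interpolation=cv2.INTER_CUBIC))
E
```

```text
t 3.5 p [0.6143 0.0303 0.0547] r [-2.912 -0.169 -1.054] F [ 0.2  0.3 -0.4] w 0.0855 q [-0.15 -0.11  2.21  0.45  0.4   0.94]
[ -2.95395022 -53.60381031  29.53787391]
```

View pics/w2b.png

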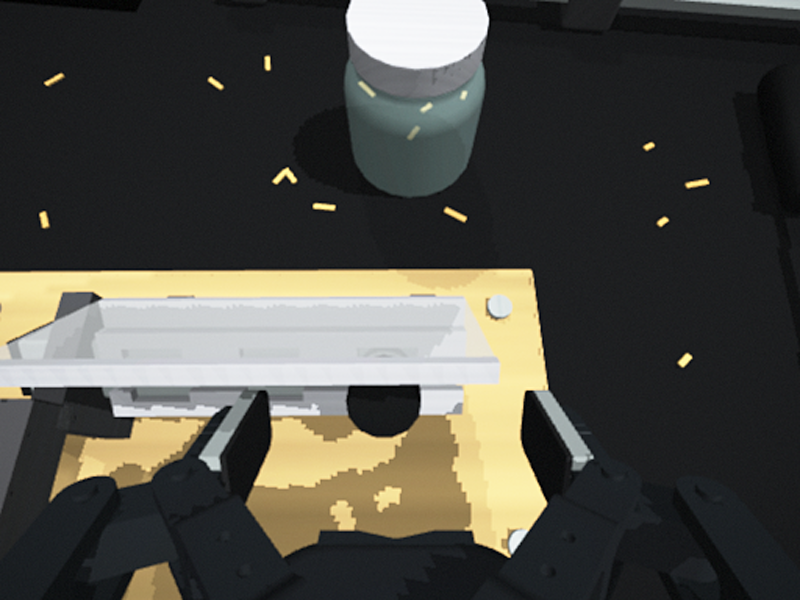

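```bash
python3 - <<'E'
from h import *
s=sensors.read_state(); d=np.load('pics/w2_d.npy'); im=cv2.imread('pics/w2.png'); print(camera_model('wrist')['mtx'])
W=cloud('wrist',d,(s['tool_pos'],s['tcp_rot']))
m=np.zeros((384,512),bool); m[240:285,210:280]=True
m&=(im.max(-1)<45)&(d>0)
n,l,stt,c=cv2.connectedComponentsWithStats(m.astype(np.uint8)); i=1+stt[1:,4].argmax(); m=l==i
print(stt[i],c[i])
q=np.array([sl(x) for x in W[m]])
print(np.percentile(q,[2,10,25,50,75,90,98],0).round(1))
T=Ro.from_rotvec(s['tcp_rot']).inv().apply(W[m]-s['tool_pos'])*1000
print('tool',np.percentile(T,[2,50,98],0).round(1))
E
```

```text
[[279.89969638   0.         253.10452603]
 [  0.         279.89969638 196.06285753]
 [  0.           0.           1.        ]]
[ 222  247   47   32 1288] [245.0015528  260.91614907]
[[-11.1 -60.6  41.1]
 [ -8.7 -58.   41.7]
 [ -5.5 -54.3  42.1]
 [ -1.  -49.   42.5]
 [  2.9 -43.7  42.8]
 [  5.4 -40.1  43.2]
 [  6.7 -37.7  43.6]]
tool [[ -8.8 -15.7 -13.4]
 [  1.3  -4.3 -12.2]
 [  9.    7.2 -10.8]]
```

>>> apply_moves([
  [[0.7,2.3,0.8,0,0,0,-1],[0.7,2.3,0.8,0,0,0,-0.5],[0,0,0,0,0,0,0],[0,0,0,0,0,0,0.2],[0,0,0,0,0,0,0.2],[0,0,0,0,0,0,0.2],[0,0,0,0,0,0,0.2],[0,0,0,0,0,0,0.2]],
])

```text
time_s: 4.22
tool_pos: [0.6151, 0.0376, 0.0574]
tcp_rot: [-2.909, -0.175, -1.056]
wrist_force: [-0.1, 0.7, 0.5]
width: 0.0345
```

```bash
python3 - <<'E'
from h import *
s=st(); print(sl(s['tool_pos'])); p,d=save('wrist','w3')
cv2.imwrite('pics/w3b.png',cv2.resize(p[180:384,128:384,::-1],None,fx=3,fy=2.9,interpolation=cv2.INTER_CUBIC))
E
```

```text
t 4.22 p [0.6151 0.0376 0.0574] r [-2.909 -0.175 -1.056] F [-0.1  0.7  0.5] w 0.0345 q [-0.13 -0.11  2.21  0.43  0.4   0.97]
[  0.10646722 -46.36402386  30.51503178]
```

View pics/w3b.png

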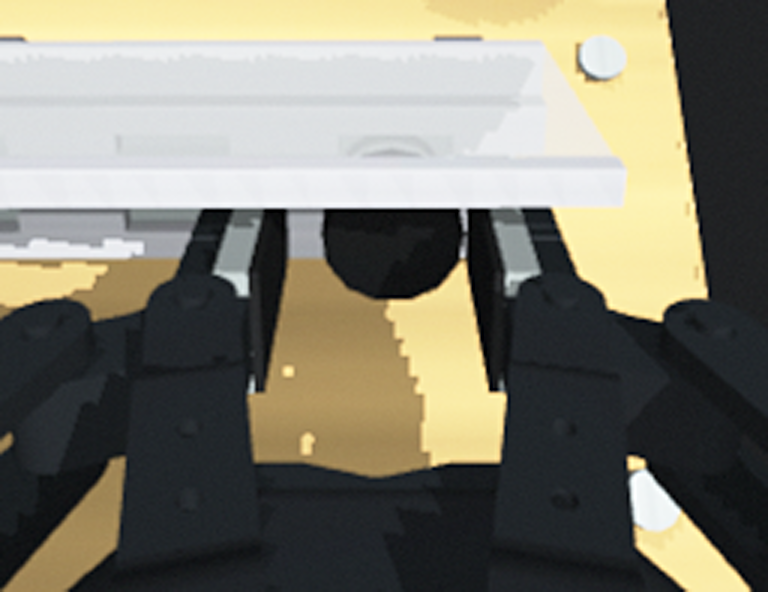

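>>> apply_moves([
  [[0.2,-1.4,0,0,0,0,0.2],[0.1,-1.4,0,0,0,0,0.2],[0,0,0,0,0,0,0.3],[0,0,0,0,0,0,0.4],[0,0,0,0,0,0,1],[0,0,0,0,0,0,1],[0,0,0,0,0,0,1],[0,0,0,0,0,0,1]],
])

```text
time_s: 4.93
tool_pos: [0.6155, 0.0347, 0.0574]
tcp_rot: [-2.91, -0.175, -1.057]
wrist_force: [-1.0, -1.3, 2.0]
width: 0.0232
```

```bash
python3 - <<'E'
from h import *
s=st(); print(sl(s['tool_pos']), 'F xyz sleeve',[round(float(s['wrist_force']@a),1) for a in (XS,YJ,N)]); p,d=save('wrist','w4')
s=st(); print(sl(s['tool_pos']), 'F xyz sleeve',[round(float(s['wrist_force']@a),1) for a in (XS,YJ,N)]); 
cv2.imwrite('pics/w4b.png',cv2.resize(p[180:384,128:384,::-1],None,fx=3,fy=2.9,interpolation=cv2.INTER_CUBIC))
print('N',N,'Y',YJ)
E
```

```text
t 4.93 p [0.6155 0.0347 0.0574] r [-2.91  -0.175 -1.057] F [-1.  -1.3  2. ] w 0.0232 q [-0.14 -0.11  2.21  0.44  0.4   0.96]
[  0.1090284  -49.33100526  30.50343973] F xyz sleeve [0.4, -1.2, 2.2]
t 4.98 p [0.6155 0.0347 0.0574] r [-2.91  -0.175 -1.056] F [-2.  -1.   0.4] w 0.0234 q [-0.14 -0.11  2.21  0.44  0.4   0.96]
[  0.09435376 -49.32184821  30.48846224] F xyz sleeve [-1.3, -0.7, 1.7]
N [-0.63824172 -0.07631132  0.76604444] Y [-0.11871934  0.99292785  0.        ]
```

View pics/w4b.png

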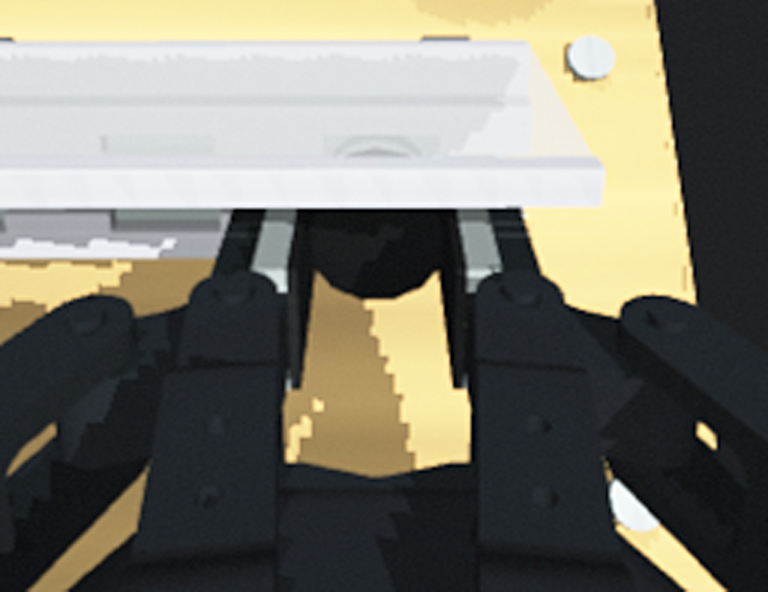

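>>> apply_moves([
  [[0.85,0.1,-1.03,0,0,0,1],[0.85,0.1,-1.03,0,0,0,1],[0.85,0.1,-1.03,0,0,0,1],[0.85,0.1,-1.03,0,0,0,1],[0.85,0.1,-1.03,0,0,0,1],[0.85,0.1,-1.03,0,0,0,1],[0,0,0,0,0,0,1],[0,0,0,0,0,0,1]],
])

```text
time_s: 5.65
tool_pos: [0.6205, 0.0353, 0.0515]
tcp_rot: [-2.909, -0.176, -1.056]
wrist_force: [-10.6, -2.1, 8.9]
width: 0.0233
```

```bash
python3 - <<'E'
from h import *
s=st(); print(sl(s['tool_pos']), 'F xyz sleeve',[round(float(s['wrist_force']@a),1) for a in (XS,YJ,N)])
p,d=save('wrist','w5')
s=st(); print(sl(s['tool_pos']), 'F xyz sleeve',[round(float(s['wrist_force']@a),1) for a in (XS,YJ,N)])
cv2.imwrite('pics/w5b.png',cv2.resize(p[180:384,128:384,::-1],None,fx=3,fy=2.9,interpolation=cv2.INTER_CUBIC))
E
```

```text
t 5.65 p [0.6205 0.0353 0.0515] r [-2.909 -0.176 -1.056] F [-10.6  -2.1   8.9] w 0.0233 q [-0.14 -0.09  2.2   0.45  0.38  0.95]
[  0.17518451 -49.30202435  22.64004721] F xyz sleeve [-2.5, -0.8, 13.7]
t 5.7 p [0.6206 0.0353 0.0515] r [-2.909 -0.176 -1.056] F [-10.3  -1.8   9.3] w 0.0231 q [-0.14 -0.09  2.2   0.45  0.38  0.95]
[  0.20295963 -49.32916653  22.64871742] F xyz sleeve [-2.0, -0.6, 13.9]
```

View pics/w5b.png

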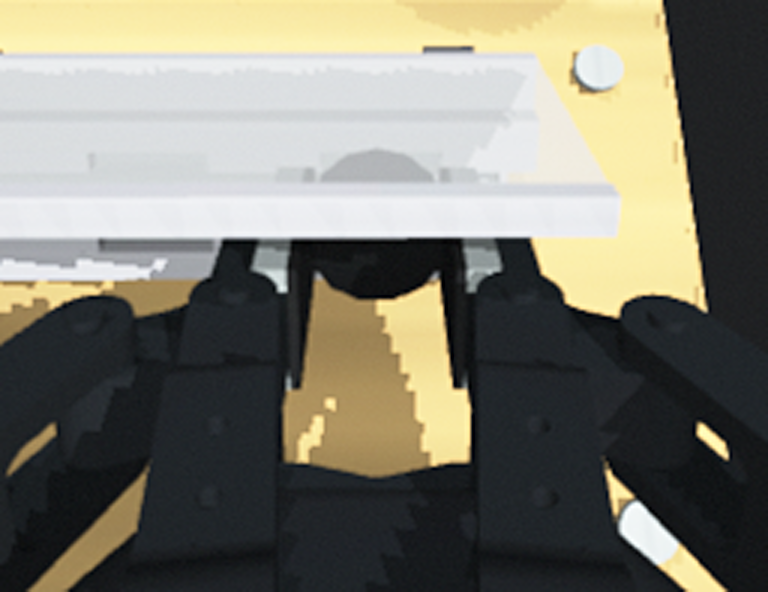

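>>> apply_moves([
  [[-0.3,0,0.4,0,0,0,1],[-0.6,5,0,0,0,0,1],[-0.6,5,0,0,0,0,1],[-0.6,5,0,0,0,0,1],[-0.6,5,0,0,0,0,1],[-0.6,5,0,0,0,0,1],[-0.6,5,0,0,0,0,1],[0,0,0,0,0,0,1]],
])

```text
time_s: 6.37
tool_pos: [0.6166, 0.0659, 0.0516]
tcp_rot: [-2.909, -0.176, -1.056]
wrist_force: [-4.7, 1.2, 3.9]
width: 0.0232
```

```bash
python3 - <<'E'
from h import *
s=st(); print(sl(s['tool_pos']), 'F xyz sleeve',[round(float(s['wrist_force']@a),1) for a in (XS,YJ,N)])
p,d=save('wrist','w6')
cv2.imwrite('pics/w6b.png',cv2.resize(p[:,:,::-1],(800,600),interpolation=cv2.INTER_CUBIC))
E
```

```text
t 6.37 p [0.6166 0.0659 0.0516] r [-2.909 -0.176 -1.056] F [-4.7  1.2  3.9] w 0.0232 q [-0.07 -0.09  2.2   0.35  0.36  1.1 ]
[  0.04072868 -18.48846053  22.91424018] F xyz sleeve [-1.0, 1.7, 5.9]
```

View pics/w6b.png

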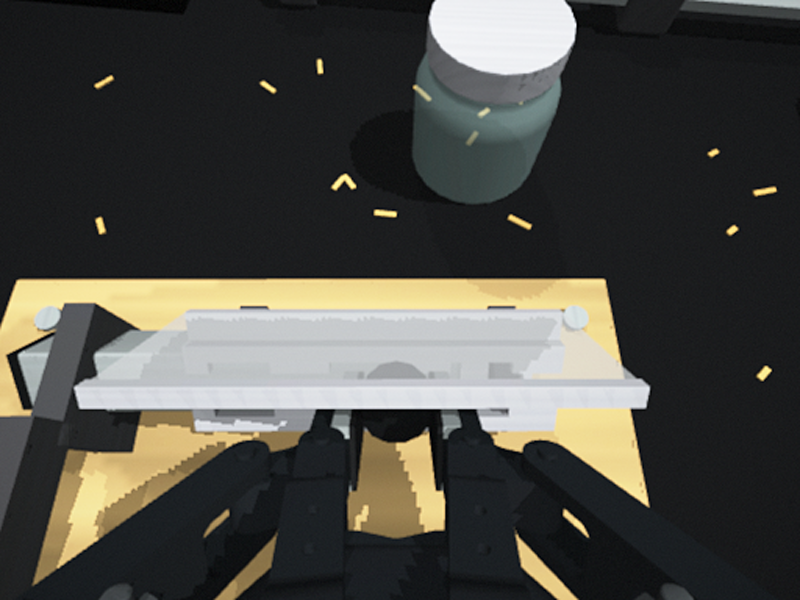

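>>> apply_moves([
  [[-0.4,3.5,0,0,0,0,1],[-0.4,3.5,0,0,0,0,1],[-0.4,3.5,0,0,0,0,1],[-0.4,3.5,0,0,0,0,1],[0,0,0,0,0,0,1],[0,0,0,0,0,0,1],[0,0,0,0,0,0,1],[0,0,0,0,0,0,1]],
])

```text
time_s: 7.08
tool_pos: [0.615, 0.0794, 0.0516]
tcp_rot: [-2.909, -0.175, -1.056]
wrist_force: [-4.4, 0.8, 3.6]
width: 0.0232
```

```bash
python3 - <<'E'
from h import *
s=st(); print(sl(s['tool_pos']), 'F xyz sleeve',[round(float(s['wrist_force']@a),1) for a in (XS,YJ,N)])
E
```

```text
t 7.08 p [0.615  0.0794 0.0516] r [-2.909 -0.175 -1.056] F [-4.4  0.8  3.6] w 0.0232 q [-0.04 -0.09  2.2   0.3   0.35  1.17]
[ 0.07880903 -4.88704878 22.90076217] F xyz sleeve [-1.0, 1.4, 5.5]
```

>>> apply_moves([
  [[0,0.5,0,0,0,0,1],[0,0,0,0,0,0,1],[0,0,0,0,0,0,0.2],[0,0,0,0,0,0,0.2],[0,0,0,0,0,0,0.2],[0,0,0,0,0,0,0.2],[0,0,0,0,0,0,0.2],[0,0,0,0,0,0,0.2]],
])

```text
time_s: 7.75
tool_pos: [0.6151, 0.0798, 0.0516]
tcp_rot: [-2.909, -0.175, -1.056]
wrist_force: [-0.0, 0.2, 0.4]
width: 0.0344
```

```bash
python3 - <<'E'
from h import *
s=st(); print(sl(s['tool_pos']), 'F xyz sleeve',[round(float(s['wrist_force']@a),1) for a in (XS,YJ,N)])
p,d=save('wrist','w7')
cv2.imwrite('pics/w7b.png',cv2.resize(p[180:384,128:384,::-1],None,fx=3,fy=2.9,interpolation=cv2.INTER_CUBIC))
W=cloud('wrist',d,(s['tool_pos'],s['tcp_rot']))
for c in ['wrist']:
  print([(sl(np.array(x['xyz'])).round(1),round(x['conf'],2)) for x in tip_of(c,'button_top')[:2]])
v=W.reshape(-1,3)-O-[0,0,.034]; q=np.stack([v@XS,v@YJ,v@N],1)*1000
m=(np.hypot(q[:,0],q[:,1]+4.5)<11)&(q[:,2]>20)&(q[:,2]<60)&(d.ravel()>0)&(p.reshape(-1,3).max(1)<60)
print(m.sum(),np.percentile(q[m],[5,50,95],0).round(1))
E
```

```text
t 7.75 p [0.6151 0.0798 0.0516] r [-2.909 -0.175 -1.056] F [-0.   0.2  0.4] w 0.0344 q [-0.04 -0.09  2.2   0.3   0.35  1.17]
[ 0.18764503 -4.47084106 22.80672018] F xyz sleeve [0.2, 0.2, 0.3]
[(array([-4. , -6.2, 41.1]), 0.8)]
939 [[ -9.2 -13.6  41. ]
 [ -1.9  -4.4  41.9]
 [  3.8   4.7  42.8]]
```

View pics/w7b.png

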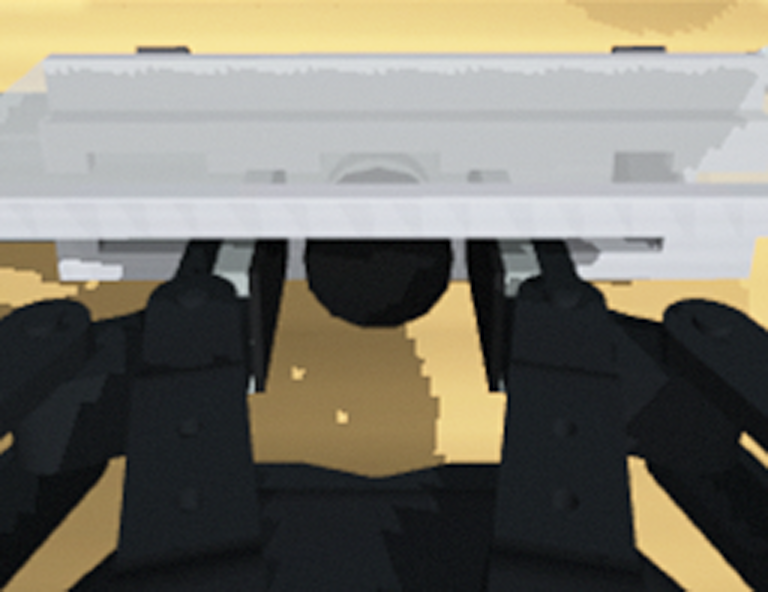

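>>> apply_moves([
  [[0,0,0,0,0,0,-0.5],[0,0,0,0,0,0,-1],[-9,-1,10.7,0,0,0,-1],[-12.8,-1.5,15.3,0,0,0,-1],[-16,-1.9,19.2,0,0,0,-1],[-16,-1.9,19.2,0,0,0,-1],[-16,-1.9,19.2,0,0,0,-1],[-16,-1.9,19.2,0,0,0,-1]],
])

```text
time_s: 8.52
tool_pos: [0.5283, 0.0697, 0.1549]
tcp_rot: [-2.91, -0.175, -1.056]
wrist_force: [0.3, -0.0, 0.4]
width: 0.0856
```

```bash
cat >> h.py <<'E'
def down(yaw): # tool down, tool y at heading yaw (rad)
    y=np.array([np.cos(yaw),np.sin(yaw),0]); z=np.array([0,0,-1.]); return np.stack([np.cross(y,z),y,z],1)
E
python3 - <<'E'
from h import *
s=st(); print(sl(s['tool_pos'])); save('wrist','w8')
p=cv2.imread('pics/w8.png'); cv2.imwrite('pics/w8b.png',cv2.resize(p,(800,600)))
a=np.radians(-72.5)
plan(np.array([.516-.04*np.cos(np.radians(17.5)),-.312-.04*np.sin(np.radians(17.5)),.20]),down(a),16,-1)
E
```

```text
t 8.52 p [0.5283 0.0697 0.1549] r [-2.91  -0.175 -1.056] F [ 0.3 -0.   0.4] w 0.0856 q [-0.07 -0.56  2.36  0.2   0.67  1.26]
[ -0.34336945  -4.21242308 158.14280883]
tot [ -51.3 -393.7   39.3] [-0.148  0.69   0.177] row [ -3.21 -24.6    2.46] [-0.0092  0.0431  0.011 ] max 24.6 2.6 deg
```

View pics/w8b.png

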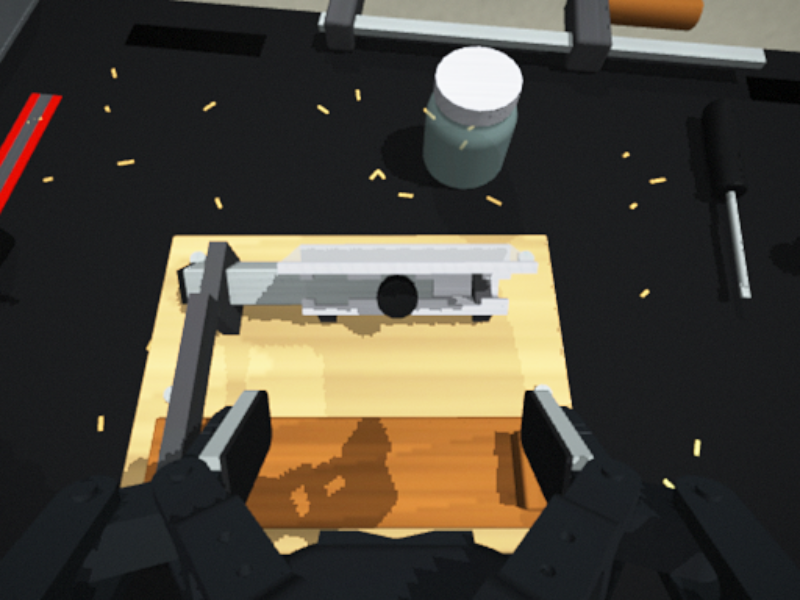

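>>> apply_moves([
  [[-3.2,-24.6,5,-0.0092,0.0431,0.011,-1],[-3.2,-24.6,5,-0.0092,0.0431,0.011,-1],[-3.2,-24.6,5,-0.0092,0.0431,0.011,-1],[-3.2,-24.6,5,-0.0092,0.0431,0.011,-1],[-3.2,-24.6,5,-0.0092,0.0431,0.011,-1],[-3.2,-24.6,5,-0.0092,0.0431,0.011,-1],[-3.2,-24.6,5,-0.0092,0.0431,0.011,-1],[-3.2,-24.6,4,-0.0092,0.0431,0.011,-1]],
])

```text
time_s: 9.23
tool_pos: [0.5036, -0.1286, 0.1939]
tcp_rot: [-3.057, -0.33, -0.532]
wrist_force: [1.0, -0.1, 0.7]
width: 0.0854
```

>>> apply_moves([
  [[-3.2,-24.6,0,-0.0092,0.0431,0.011,-1],[-3.2,-24.6,0,-0.0092,0.0431,0.011,-1],[-3.2,-24.6,0,-0.0092,0.0431,0.011,-1],[-3.2,-24.6,0,-0.0092,0.0431,0.011,-1],[-3.2,-24.6,0,-0.0092,0.0431,0.011,-1],[-3.2,-24.6,0,-0.0092,0.0431,0.011,-1],[-3.2,-24.6,0,-0.0092,0.0431,0.011,-1],[-3.2,-24.6,0,-0.0092,0.0431,0.011,-1]],
])

```text
time_s: 9.9
tool_pos: [0.478, -0.3252, 0.1931]
tcp_rot: [-3.105, -0.475, 0.015]
wrist_force: [-0.1, 0.1, -0.3]
width: 0.0853
```

```bash
python3 - <<'E'
from h import *
s=st(); p,d=save('wrist','w9')
cv2.imwrite('pics/w9b.png',cv2.resize(p[:,:,::-1],(800,600)))
W=cloud('wrist',d,(s['tool_pos'],s['tcp_rot']))
m=(np.abs(W[...,2]-.045)<.007)&(d>0)&(np.abs(W[...,0]-.516)<.12)&(np.abs(W[...,1]+.312)<.1)&(p[...,0].astype(int)>90)
n,l,stt,c=cv2.connectedComponentsWithStats(m.astype(np.uint8)); i=1+stt[1:,4].argmax(); m=l==i
r=cv2.minAreaRect(W[m][:,:2].astype(np.float32)*1000); print(r,np.median(W[m][:,2]),m.sum())
print([(np.round(x['xyz'],4),round(x['conf'],2)) for x in tip_of('wrist','timber_mid')[:2]])
# jig features from w8
d=np.load('pics/w8_d.npy'); im=cv2.imread('pics/w8.png')
W=cloud('wrist',d,(np.array([.5283,.0697,.1549]),np.array([-2.91,-.175,-1.056])))
P=(W-O)@RJ
b=(np.abs(P[...,2]-.012)<.006)&(d>0)&(P[...,0]<.09)&(P[...,0]>-.18)&(np.abs(P[...,1])<.2)
print('base',cv2.minAreaRect(P[b][:,:2].astype(np.float32)*1000))
t=(P[...,2]>.066)&(P[...,2]<.076)&(d>0)&(P[...,0]<-.06)&(P[...,0]>-.1)&(P[...,1]>.09)&(P[...,1]<.14)
print('bar',np.percentile(P[t],[2,50,98],0).round(4))
t=(np.abs(P[...,2]-.07)<.005)&(d>0)&(P[...,0]<-.10)&(P[...,0]>-.15)&(P[...,1]>-.11)&(P[...,1]<-.05)&(im[...,2]>90)
print('endblock',np.percentile(P[t],[2,50,98],0).round(4))
t=(np.abs(P[...,2]-.05)<.005)&(d>0)&(P[...,0]<-.08)&(P[...,1]>-.05)&(P[...,1]<.0)
print('bed',np.percentile(P[t],[1,2,50,98,99],0).round(4))
E
```

```text
t 9.9 p [ 0.478  -0.3252  0.1931] r [-3.105 -0.475  0.015] F [-0.1  0.1 -0.3] w 0.0853 q [-0.72 -0.03  1.76 -0.01  1.42  0.55]
((514.80078125, -315.0771484375), (168.7469940185547, 45.004737854003906), 17.724769592285156) 0.043750421776467555 7226
[(array([ 0.5196, -0.3162,  0.0221]), 0.59)]
base ((-60.770103454589844, 24.3525390625), (300.1021423339844, 224.2072296142578), 89.94625854492188)
bar [[-0.0995  0.1095  0.0666]
 [-0.081   0.1149  0.0696]
 [-0.0607  0.1215  0.071 ]]
endblock [[-0.1449 -0.0806  0.0667]
 [-0.1345 -0.0739  0.0685]
 [-0.1097 -0.0709  0.0701]]
bed [[-0.1555 -0.0494  0.0468]
 [-0.1546 -0.0489  0.047 ]
 [-0.1275 -0.025   0.0487]
 [-0.0971 -0.0013  0.0502]
 [-0.0961 -0.0006  0.0504]]
```

View pics/w9b.png

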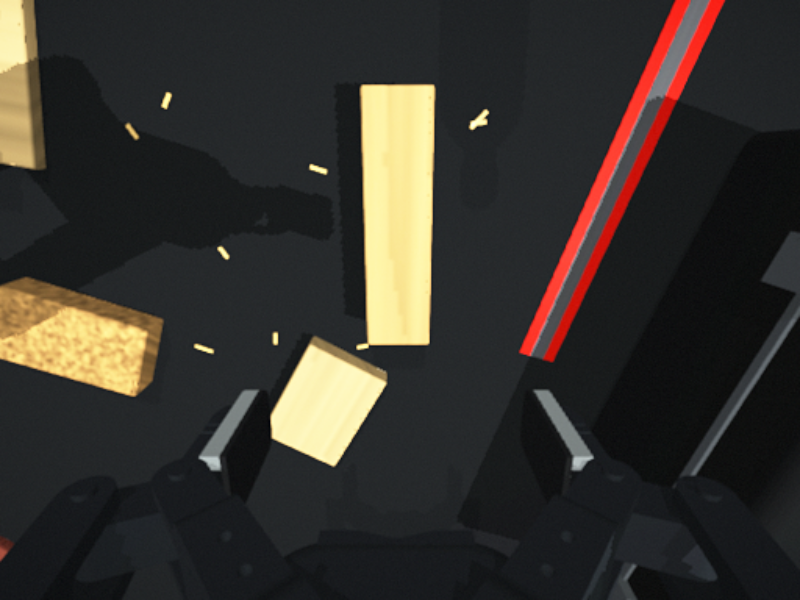

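```bash
python3 - <<'E'
from h import *
s=st(); plan([.5148,-.3151,.016],down(np.radians(-72.3)),8,-1)
E
```

```text
t 10.0 p [ 0.4784 -0.3265  0.1929] r [ 3.106  0.471 -0.014] F [0.9 0.3 0.2] w 0.0854 q [-0.72 -0.02  1.76 -0.01  1.42  0.55]
tot [  36.4   11.4 -176.9] [ 0.002 -0.008  0.008] row [  4.55   1.43 -22.11] [ 0.0002 -0.0011  0.001 ] max 22.1 0.08 deg
```

>>> apply_moves([
  [[5.2,1.6,-25,0,-0.001,0.001,-1],[5.2,1.6,-25,0,-0.001,0.001,-1],[5.2,1.6,-25,0,-0.001,0.001,-1],[5.2,1.6,-25,0,-0.001,0.001,-1],[5.2,1.6,-25,0,-0.001,0.001,-1],[5.2,1.6,-25,0,-0.001,0.001,-1],[5.2,1.6,-17,0,-0.001,0.001,-1],[0,0,-9,0,-0.001,0.001,-1]],
])

```text
time_s: 10.67
tool_pos: [0.5135, -0.3103, 0.0142]
tcp_rot: [-3.101, -0.488, 0.003]
wrist_force: [-0.4, 1.0, -0.7]
width: 0.0852
```

>>> apply_moves([
  [[0,0,0,0,0,0,-1],[0,0,0,0,0,0,-0.5],[0,0,0,0,0,0,0],[0,0,0,0,0,0,0.1],[0,0,0,0,0,0,0.3],[0,0,0,0,0,0,1],[0,0,0,0,0,0,1],[0,0,0,0,0,0,1]],
])

```text
time_s: 11.33
tool_pos: [0.5157, -0.3138, 0.0196]
tcp_rot: [3.1, 0.486, 0.004]
wrist_force: [-0.0, 0.2, 6.8]
width: 0.0439
```

```bash
python3 - <<'E'
from h import *
s=st(); p,d=save('wrist','w10')
cv2.imwrite('pics/w10b.png',cv2.resize(p[:,:,::-1],(800,600)))
E
```

```text
t 11.33 p [ 0.5157 -0.3138  0.0196] r [3.1   0.486 0.004] F [-0.   0.2  6.8] w 0.0439 q [-0.67  0.22  1.81 -0.    1.11  0.59]
```

View pics/w10b.png

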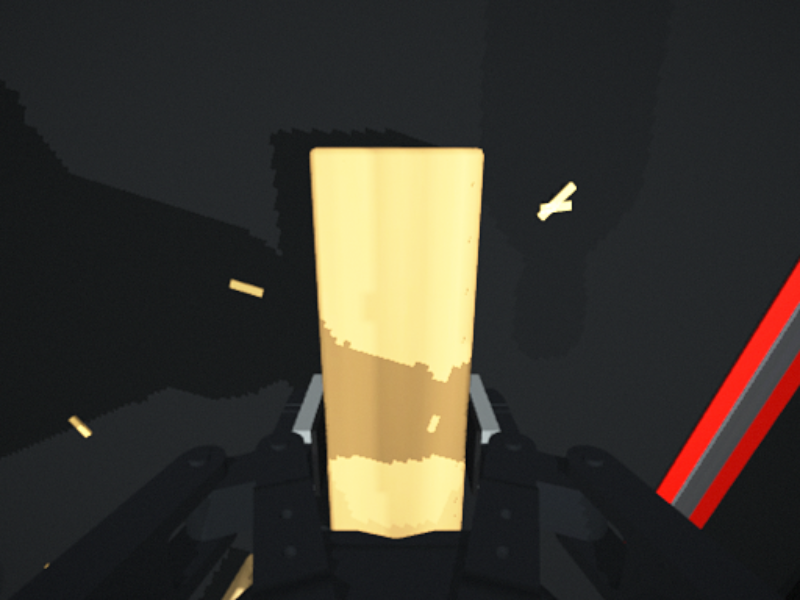

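>>> apply_moves([
  [[0,0,5,0,0,0,1],[0,0,12,0,0,0,1],[0,0,20,0,0,0,1],[0,0,25,0,0,0,1],[0,0,30,0,0,0,1],[0,0,30,0,0,0,1],[0,0,20,0,0,0,1],[0,0,8,0,0,0,1]],
])

```text
time_s: 12.05
tool_pos: [0.516, -0.3138, 0.1726]
tcp_rot: [3.098, 0.486, 0.008]
wrist_force: [0.7, -1.0, -0.4]
width: 0.044
```

```bash
cat > meas.py <<'E'
from h import *
import sys
s=st(); p,d=save('wrist',sys.argv[1])
cv2.imwrite(f'pics/{sys.argv[1]}b.png',cv2.resize(p[:,:,::-1],(800,600)))
H=camera_model('wrist'); K=H['mtx']; v,u=np.mgrid[0:384,0:512]
P=np.stack([(u-K[0,2])/K[0,0]*d,(v-K[1,2])/K[1,1]*d,d],-1)@H['hand_eye'][:3,:3].T+H['hand_eye'][:3,3]
P*=1000
m=(d>0)&(np.abs(P[...,1])<20)&(P[...,2]<10)&(P[...,2]>-60)&(p[...,0]>100)
print('n',m.sum(),np.percentile(P[m],[0.5,2,50,98,99.5],0).round(1))
q=P[m]; A=np.c_[q[:,0],q[:,1],np.ones(len(q))]
c=np.linalg.lstsq(A[q[:,0]>20],q[q[:,0]>20][:,2],rcond=None)[0]; print('plane z=ax+by+c (tool)',c.round(4))
R=Ro.from_rotvec(s['tcp_rot']).as_matrix(); print('toolz',R[:,2].round(4),'yaw y',np.degrees(np.arctan2(R[1,1],R[0,1])).round(2))
E
python3 meas.py w11; python3 - <<'E'
from h import *
plan(J(-.1256,.0200,.165),down(.1185),16,1)
E
```

```text
t 12.05 p [ 0.516  -0.3138  0.1726] r [3.098 0.486 0.008] F [ 0.7 -1.  -0.4] w 0.044 q [-0.67  0.04  1.72 -0.    1.37  0.59]
n 21703 [[-38.6 -19.8 -25.5]
 [-35.5 -19.2 -25.2]
 [ 36.   -0.1 -24. ]
 [ 82.4  19.2 -22.7]
 [ 83.5  19.8 -22.3]]
plane z=ax+by+c (tool) [ 3.50000e-03  3.70000e-03 -2.41425e+01]
toolz [ 0.0058 -0.0052 -1.    ] yaw y -72.15
tot [-14.1 404.7  -7.4] [0.    0.008 1.378] row [-0.88 25.3  -0.46] [0.     0.0005 0.0861] max 25.3 4.93 deg
```

View pics/w11b.png

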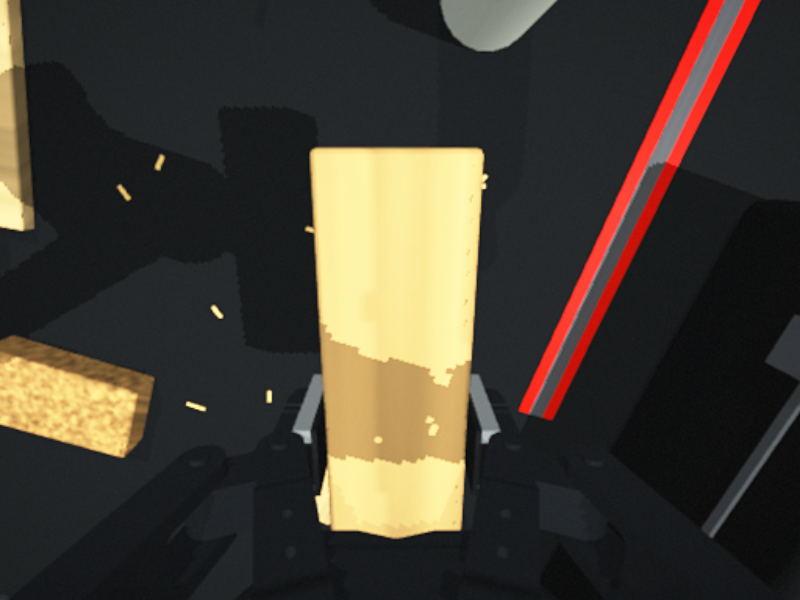

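>>> apply_moves([
  [[-0.9,25.3,2,0,0.0005,0.0861,1],[-0.9,25.3,2,0,0.0005,0.0861,1],[-0.9,25.3,0,0,0.0005,0.0861,1],[-0.9,25.3,0,0,0.0005,0.0861,1],[-0.9,25.3,0,0,0.0005,0.0861,1],[-0.9,25.3,0,0,0.0005,0.0861,1],[-0.9,25.3,0,0,0.0005,0.0861,1],[-0.9,25.3,0,0,0.0005,0.0861,1]],
])

```text
time_s: 12.77
tool_pos: [0.5058, -0.1086, 0.1693]
tcp_rot: [-2.752, -1.511, 0.009]
wrist_force: [-0.2, 0.3, -1.5]
width: 0.0438
```

>>> apply_moves([
  [[-0.9,25.3,0,0,0.0005,0.0861,1],[-0.9,25.3,0,0,0.0005,0.0861,1],[-0.9,25.3,0,0,0.0005,0.0861,1],[-0.9,25.3,0,0,0.0005,0.0861,1],[-0.9,25.3,0,0,0.0005,0.0861,1],[-0.9,25.3,0,0,0.0005,0.0861,1],[-0.9,25.3,0,0,0.0005,0.0861,1],[-0.9,25.3,0,0,0.0005,0.0861,1]],
])

```text
time_s: 13.43
tool_pos: [0.4985, 0.0933, 0.1693]
tcp_rot: [-2.079, -2.351, 0.014]
wrist_force: [0.2, 0.3, -1.3]
width: 0.044
```

```bash
python3 meas.py w12; python3 - <<'E'
from h import *
plan(J(-.1256,.0205,.120),down(.119),8,1)
E
```

```text
t 13.43 p [0.4985 0.0933 0.1693] r [-2.079 -2.351  0.014] F [ 0.2  0.3 -1.3] w 0.044 q [ 0.04 -0.18  1.94 -0.    1.39 -0.08]
n 21693 [[-38.3 -19.8 -25.6]
 [-35.4 -19.2 -25.2]
 [ 36.2  -0.2 -24.1]
 [ 82.6  19.2 -22.8]
 [ 83.7  19.8 -22.4]]
plane z=ax+by+c (tool) [ 3.90000e-03  3.10000e-03 -2.42014e+01]
toolz [-0.0082 -0.0047 -1.    ] yaw y 7.01
tot [  3.7  -5.5 -49.4] [ 0.001 -0.008 -0.009] row [ 0.46 -0.69 -6.17] [ 0.0001 -0.0011 -0.0011] max 6.2 0.09 deg
```

View pics/w12b.png

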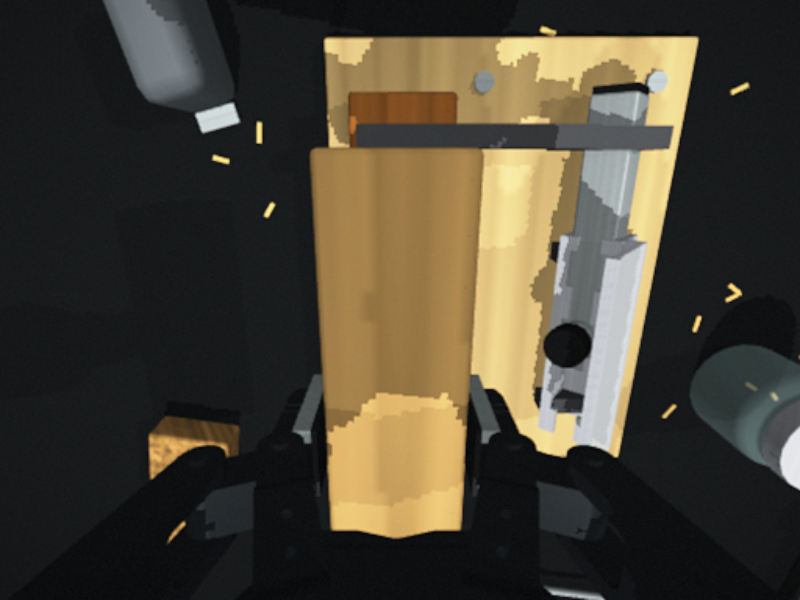

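```bash
python3 - <<'E'
from h import *
s=st(); d=np.load('pics/w12_d.npy'); im=cv2.imread('pics/w12.png')
W=cloud('wrist',d,(s['tool_pos'],s['tcp_rot'])); P=(W-O)@RJ
t=(np.abs(P[...,2]-.071)<.008)&(d>0)&(P[...,0]<-.06)&(P[...,0]>-.15)&(P[...,1]>.09)&(P[...,1]<.14)
print('bar',np.percentile(P[t],[1,5,50,95,99],0).round(4))
t=(np.abs(P[...,2]-.05)<.006)&(d>0)&(P[...,0]<-.08)&(P[...,0]>-.17)&(P[...,1]>.125)&(P[...,1]<.145)
print('bed end',np.percentile(P[t],[1,50,99],0).round(4))
p=(s['tool_pos']-O)@RJ; print('tcp jig',p)
b=(np.abs(P[...,2]-.012)<.006)&(d>0)&(P[...,0]<.1)&(P[...,0]>-.2)&(P[...,1]<.2)
print('base',np.percentile(P[b],[.5,99.5],0).round(4))
R=Ro.from_rotvec([3.1,.486,.004]).as_matrix();print(R[:,2]) 
E
```

```text
t 13.48 p [0.4982 0.097  0.1694] r [-2.071 -2.355  0.01 ] F [-1.6  2.7 -1.5] w 0.0436 q [ 0.05 -0.18  1.94 -0.    1.39 -0.08]
bar [[-0.1489  0.1141  0.0685]
 [-0.1456  0.1146  0.069 ]
 [-0.104   0.1202  0.0702]
 [-0.0641  0.1255  0.0713]
 [-0.0608  0.1261  0.0718]]
bed end [[-0.1562  0.1277  0.0468]
 [-0.1272  0.1353  0.0491]
 [-0.0975  0.1432  0.0508]]
tcp jig [-0.12856986  0.02640667  0.1693659 ]
base [[-0.1724 -0.2648  0.0092]
 [ 0.0508  0.1784  0.0153]]
[ 0.0030957  -0.00328539 -0.99998981]
```

```bash
python3 - <<'E'
from h import *
save('wrist','tmp');save('wrist','tmp')
s=st();plan(J(-.1256,.0207,.120),down(.119),7,1)
E
```

```text
t 13.58 p [0.4987 0.0933 0.1695] r [-2.082 -2.349  0.014] F [ 0.7 -0.3 -0.2] w 0.0441 q [ 0.04 -0.18  1.94 -0.    1.39 -0.08]
tot [  3.1  -1.7 -49.5] [ 0.005 -0.008 -0.002] row [ 0.45 -0.24 -7.08] [ 0.0007 -0.0011 -0.0002] max 7.1 0.08 deg
```

>>> apply_moves([
  [[0.6,-0.3,-5,0.001,-0.0015,0,1],[0.6,-0.3,-10,0.001,-0.0015,0,1],[0.6,-0.3,-12,0.001,-0.0015,0,1],[0.6,-0.3,-12,0.001,-0.0015,0,1],[0.6,-0.3,-8,0.001,-0.0015,0,1],[0,0,-2.5,0,0,0,1],[0,0,0,0,0,0,1],[0,0,0,0,0,0,1]],
])

```text
time_s: 14.25
tool_pos: [0.5031, 0.0905, 0.1218]
tcp_rot: [2.086, 2.347, 0.003]
wrist_force: [0.5, -0.1, -0.2]
width: 0.0441
```

```bash
python3 meas.py w13; python3 - <<'E'
from h import *
s=st();print((s['tool_pos']-O)@RJ)
plan(J(-.1256,.0207,.075),down(.119),8,1)
d=np.load('pics/w13_d.npy')
W=cloud('wrist',d,(s['tool_pos'],s['tcp_rot'])); P=(W-O)@RJ
t=(np.abs(P[...,2]-.071)<.006)&(d>0)&(P[...,0]<-.06)&(P[...,0]>-.15)&(P[...,1]>.09)&(P[...,1]<.14)
print('bar',np.percentile(P[t],[1,5,50,95,99],0).round(4))
t=(np.abs(P[...,2]-.05)<.006)&(d>0)&(P[...,0]<-.08)&(P[...,0]>-.17)&(P[...,1]>.125)&(P[...,1]<.145)
print('bed end',np.percentile(P[t],[1,50,99],0).round(4))
E
```

```text
t 14.25 p [0.5031 0.0905 0.1218] r [2.086 2.347 0.003] F [ 0.5 -0.1 -0.2] w 0.0441 q [ 0.03 -0.13  1.98  0.    1.29 -0.09]
n 21675 [[-38.3 -19.8 -25.6]
 [-35.2 -19.2 -25.3]
 [ 36.1  -0.2 -24.1]
 [ 82.6  19.2 -22.8]
 [ 83.7  19.8 -22.4]]
plane z=ax+by+c (tool) [ 4.0000e-03  3.2000e-03 -2.4222e+01]
toolz [ 2.6e-03  5.0e-04 -1.0e+00] yaw y 6.75
t 14.3 p [0.5035 0.0906 0.1224] r [2.085 2.347 0.004] F [-0.1  0.1 -0.3] w 0.0443 q [ 0.03 -0.13  1.98  0.    1.29 -0.09]
[-0.12408319  0.01945218  0.12238128]
tot [ -1.7   1.1 -47.4] [-0.     0.004  0.001] row [-0.21  0.13 -5.92] [-0.0001  0.0004  0.0001] max 5.9 0.03 deg
bar [[-0.1489  0.1097  0.0667]
 [-0.1455  0.1102  0.0689]
 [-0.1053  0.1157  0.0703]
 [-0.0649  0.1211  0.0715]
 [-0.061   0.1216  0.0719]]
bed end [[-0.1551  0.1251  0.0469]
 [-0.1259  0.1321  0.0492]
 [-0.0969  0.1392  0.051 ]]
```

View pics/w13b.png

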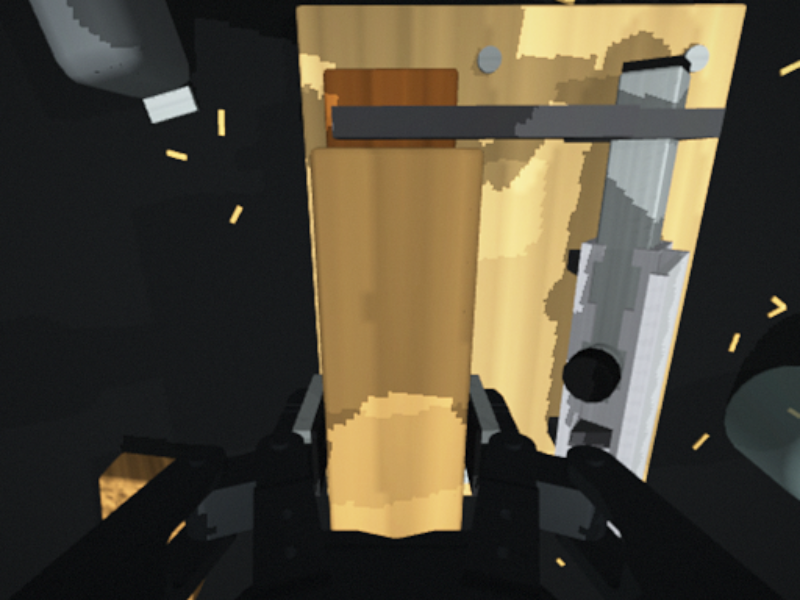

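>>> apply_moves([
  [[-1,0.6,-4,0,0.002,0,1],[-1,0.5,-7,0,0.002,0,1],[0,0,-9,0,0,0,1],[0,0,-9,0,0,0,1],[0,0,-6,0,0,0,1],[0,0,-3,0,0,0,1],[0,0,0,0,0,0,1],[0,0,0,0,0,0,1]],
])

```text
time_s: 14.97
tool_pos: [0.501, 0.0917, 0.0836]
tcp_rot: [-2.085, -2.348, 0.001]
wrist_force: [0.2, 0.5, -2.0]
width: 0.0439
```

```bash
python3 meas.py w14; python3 - <<'E'
from h import *
s=st();print((s['tool_pos']-O)@RJ)
d=np.load('pics/w14_d.npy')
W=cloud('wrist',d,(s['tool_pos'],s['tcp_rot'])); P=(W-O)@RJ
t=(np.abs(P[...,2]-.071)<.005)&(d>0)&(P[...,0]<-.06)&(P[...,0]>-.095)&(P[...,1]>.09)&(P[...,1]<.14)
print('bar',np.percentile(P[t],[1,5,50,95,99],0).round(4))
E
```

```text
t 14.97 p [0.501  0.0917 0.0836] r [-2.085e+00 -2.348e+00  1.000e-03] F [ 0.2  0.5 -2. ] w 0.0439 q [ 0.03 -0.08  2.01  0.    1.22 -0.08]
n 21675 [[-38.3 -19.8 -25.5]
 [-35.3 -19.2 -25.2]
 [ 36.1  -0.2 -24.1]
 [ 82.6  19.2 -22.8]
 [ 83.7  19.8 -22.4]]
plane z=ax+by+c (tool) [ 4.40000e-03  2.90000e-03 -2.42316e+01]
toolz [-1.8e-03  4.0e-04 -1.0e+00] yaw y 6.77
t 15.02 p [0.5013 0.0917 0.0841] r [-2.086 -2.348  0.   ] F [-0.2  0.2 -0.5] w 0.0436 q [ 0.03 -0.08  2.    0.    1.22 -0.08]
[-0.12610172  0.02085177  0.0840958 ]
bar [[-0.0947  0.1098  0.0674]
 [-0.0933  0.1102  0.0689]
 [-0.0776  0.1159  0.0703]
 [-0.0618  0.1211  0.0714]
 [-0.0605  0.1215  0.0718]]
```

View pics/w14b.png

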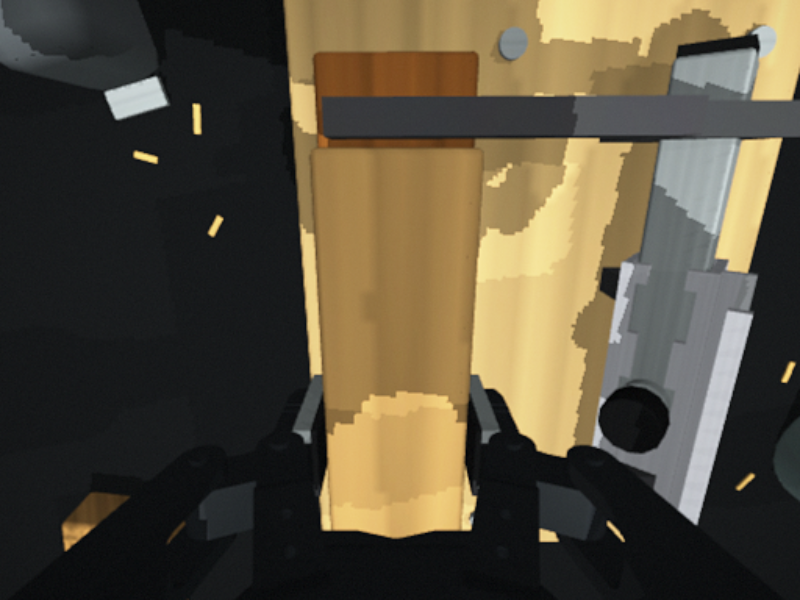

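>>> apply_moves([
  [[0,0,-2,0,0,0,1],[0,0,-2,0,0,0,1],[0,0,-2,0,0,0,1],[0,0,-2,0,0,0,1],[0,0,-1.5,0,0,0,1],[0,0,-1,0,0,0,1],[0,0,0,0,0,0,1],[0,0,0,0,0,0,1]],
])

```text
time_s: 15.68
tool_pos: [0.501, 0.0917, 0.0733]
tcp_rot: [-2.085, -2.348, 0.001]
wrist_force: [-0.9, -0.1, -0.5]
width: 0.0438
```

>>> apply_moves([
  [[0,0,-0.4,0,0,0,1],[0,0,-0.4,0,0,0,1],[0,0,-0.4,0,0,0,1],[0,0,0,0,0,0,1],[0,0,0,0,0,0,1],[0,0,0,0,0,0,1],[0,0,0,0,0,0,1],[0,0,0,0,0,0,1]],
])

```text
time_s: 16.35
tool_pos: [0.5011, 0.0917, 0.0723]
tcp_rot: [-2.086, -2.348, 0.001]
wrist_force: [-0.3, -0.2, -1.5]
width: 0.0438
```

>>> apply_moves([
  [[0,0,-0.4,0,0,0,1],[0,0,-0.4,0,0,0,1],[0,0,-0.2,0,0,0,1],[0,0,0,0,0,0,1],[0,0,0,0,0,0,1],[0,0,0,0,0,0,1],[0,0,0,0,0,0,1],[0,0,0,0,0,0,1]],
])

```text
time_s: 17.02
tool_pos: [0.5011, 0.0918, 0.0713]
tcp_rot: [-2.086, -2.348, 0.001]
wrist_force: [0.6, 0.5, -1.4]
width: 0.0438
```

>>> apply_moves([
  [[0,0,-0.4,0,0,0,1],[0,0,-0.4,0,0,0,1],[0,0,0,0,0,0,1],[0,0,0,0,0,0,1],[0,0,0,0,0,0,1],[0,0,0,0,0,0,1],[0,0,0,0,0,0,1],[0,0,0,0,0,0,1]],
])

```text
time_s: 17.68
tool_pos: [0.5011, 0.0918, 0.0704]
tcp_rot: [-2.086, -2.348, 0.001]
wrist_force: [-0.6, -0.8, -1.6]
width: 0.0442
```

>>> apply_moves([
  [[0,0,-0.4,0,0,0,1],[0,0,-0.4,0,0,0,1],[0,0,0,0,0,0,1],[0,0,0,0,0,0,1],[0,0,0,0,0,0,1],[0,0,0,0,0,0,1],[0,0,0,0,0,0,1],[0,0,0,0,0,0,1]],
])

```text
time_s: 18.35
tool_pos: [0.5011, 0.0917, 0.0697]
tcp_rot: [-2.086, -2.348, 0.001]
wrist_force: [0.1, 0.0, 0.0]
width: 0.0442
```

>>> apply_moves([
  [[0,0,-0.3,0,0,0,1],[0,0,0,0,0,0,1],[0,0,0,0,0,0,1],[0,0,0,0,0,0,1],[0,0,0,0,0,0,1],[0,0,0,0,0,0,1],[0,0,0,0,0,0,1],[0,0,0,0,0,0,1]],
])

```text
time_s: 19.02
tool_pos: [0.5012, 0.0917, 0.0697]
tcp_rot: [-2.086, -2.348, 0.001]
wrist_force: [-3.3, -1.7, 5.9]
width: 0.0439
```

>>> apply_moves([
  [[0,0,0,0,0,0,-0.1],[0,0,0,0,0,0,-0.15],[0,0,0,0,0,0,-0.2],[0,0,0,0,0,0,-0.4],[0,0,0,0,0,0,-0.4],[0,0,0,0,0,0,-0.4],[0,0,0,0,0,0,-0.4],[0,0,0,0,0,0,-0.4]],
])

```text
time_s: 19.68
tool_pos: [0.5011, 0.0917, 0.0693]
tcp_rot: [-2.086, -2.348, 0.001]
wrist_force: [0.1, 0.8, 0.6]
width: 0.06
```

```bash
python3 meas.py w15
```

```text
t 19.68 p [0.5011 0.0917 0.0693] r [-2.086e+00 -2.348e+00  1.000e-03] F [0.1 0.8 0.6] w 0.06 q [ 0.03 -0.06  2.01  0.    1.19 -0.08]
n 21738 [[-37.9 -19.8 -25.9]
 [-35.  -19.2 -25.6]
 [ 36.3  -0.2 -24.4]
 [ 82.6  19.2 -23.2]
 [ 83.7  19.8 -22.8]]
plane z=ax+by+c (tool) [ 3.50000e-03 -1.00000e-03 -2.45867e+01]
toolz [-1.2e-03  5.0e-04 -1.0e+00] yaw y 6.77
```

View pics/w15b.png

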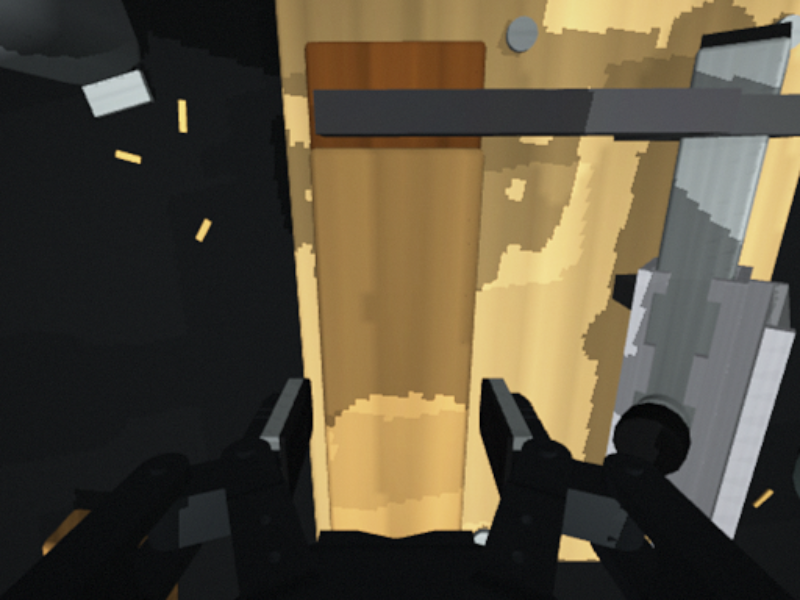

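>>> apply_moves([
  [[0,0,4,0,0,0,-0.4],[0,0,10,0,0,0,-0.4],[0,0,20,0,0,0,-0.4],[0,0,25,0,0,0,-0.4],[0,0,30,0,0,0,-0.4],[-5,-15,30,0,0,0,-0.4],[-5,-20,25,0,0,0,-0.4],[0,-20,10,0,0,0,-0.4]],
])

```text
time_s: 20.4
tool_pos: [0.4925, 0.0364, 0.2295]
tcp_rot: [2.081, 2.346, 0.007]
wrist_force: [1.4, -0.0, 0.7]
width: 0.06
```

>>> apply_moves([
  [[-5,-30,5,0,0,0,-0.4],[-5,-30,0,0,0,0,-0.4],[-5,-30,0,0,0,0,-0.4],[-5,-20,0,0,0,0,-0.4],[0,-10,0,0,0,0,-0.4],[0,0,0,0,0,0,-0.4],[0,0,0,0,0,0,-0.4],[0,0,0,0,0,0,-0.4]],
])

```text
time_s: 21.07
tool_pos: [0.4713, -0.0824, 0.2285]
tcp_rot: [-2.084, -2.349, -0.0]
wrist_force: [0.3, -0.6, -0.5]
width: 0.0596
```

```bash
python3 - <<'E'
from h import *
s=st(); p,d=save('wrist','w16')
cv2.imwrite('pics/w16b.png',cv2.resize(p[:,:,::-1],(800,600)))
W=cloud('wrist',d,(s['tool_pos'],s['tcp_rot'])); P=(W-O)@RJ
t=(np.abs(P[...,2]-.095)<.006)&(d>0)&(P[...,0]<-.09)&(P[...,0]>-.16)&(P[...,1]>-.09)&(P[...,1]<.13)
print('timber top',cv2.minAreaRect(P[t][:,:2].astype(np.float32)*1000),np.percentile(P[t],[1,50,99],0).round(4))
t=(np.abs(P[...,2]-.071)<.005)&(d>0)&(P[...,0]<-.06)&(P[...,0]>-.095)&(P[...,1]>.09)&(P[...,1]<.14)
print('bar',np.percentile(P[t],[1,50,99],0).round(4))
p,d=save('side','s16'); cv2.imwrite('pics/s16b.png',cv2.resize(p[160:290,180:320,::-1],None,fx=4.5,fy=4.5,interpolation=cv2.INTER_CUBIC))
for t in ['button_top','timber_mid','stop_face']:
    for c in ['wrist','side']:
        print(t,c,[(sl(np.array(x['xyz'])).round(1),((np.array(x['xyz'])-O)@RJ*1000).round(1),round(x['conf'],2)) for x in tip_of(c,t)[:1]])
E
```

```text
t 21.07 p [ 0.4713 -0.0824  0.2285] r [-2.084 -2.349 -0.   ] F [ 0.3 -0.6 -0.5] w 0.0596 q [-0.33 -0.31  1.95  0.    1.51 -0.45]
timber top ((-125.99287414550781, -24.138694763183594), (80.98016357421875, 45.46866226196289), 89.80171966552734) [[-0.1484 -0.0637  0.0914]
 [-0.1266 -0.0217  0.0937]
 [-0.1044  0.015   0.0955]]Traceback (most recent call last):
  File "<stdin>", line 8, in <module>
    return _quantile_unchecked(
        a, q, axis, out, overwrite_input, method, keepdims, weights)
    return _ureduce(a,
                    func=_quantile_ureduce_func,
    ...<5 lines>...
                    overwrite_input=overwrite_input,
                    method=method)
    r = func(a, **kwargs)
    result = _quantile(arr,
                       quantiles=q,
    ...<2 lines>...
                       out=out,
                       weights=wgt)
    slices_having_nans = np.isnan(arr[-1, ...])
                                  ~~~^^^^^^^^^
IndexError: index -1 is out of bounds for axis 0 with size 0
```

View pics/w16b.png

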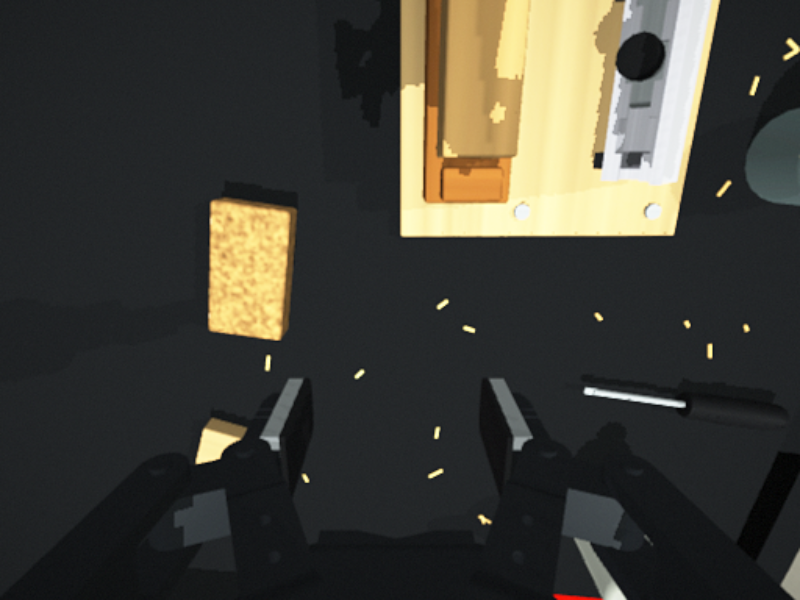

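```bash
python3 - <<'E'
from h import *
p,d=save('side','s16'); cv2.imwrite('pics/s16b.png',cv2.resize(p[150:290,170:330,::-1],None,fx=4.2,fy=4.2,interpolation=cv2.INTER_CUBIC))
W=cloud('side',d); P=(W-O)@RJ
t=(np.abs(P[...,2]-.095)<.006)&(d>0)&(P[...,0]<-.09)&(P[...,0]>-.16)&(P[...,1]>-.1)&(P[...,1]<.13)
q=P[t]; print('timber top',cv2.minAreaRect(q[:,:2].astype(np.float32)*1000)); print('slope',np.linalg.lstsq(np.c_[q[:,:2],np.ones(len(q))],q[:,2],rcond=None)[0].round(4))
for t in ['button_top','timber_mid','stop_face']:
    print(t,[(sl(np.array(x['xyz'])).round(1),((np.array(x['xyz'])-O)@RJ*1000).round(1),round(x['conf'],2)) for x in tip_of('side',t)[:1]])
p,d=save('scene','c16'); cv2.imwrite('pics/c16b.png',cv2.resize(p[:,:,::-1],(800,600)))
E
```

```text
timber top ((-126.52214050292969, 22.600936889648438), (177.3437957763672, 45.07582092285156), 89.66609954833984)
slope [0.0014 0.0004 0.0926]
button_top [(array([ 1.3, -3.1, 42.2]), array([-26.2,  -3.1,  67.2]), 0.51)]
timber_mid [(array([-74. ,  21.3, 111.3]), array([-128.3,   21.3,   71.7]), 0.97)]
stop_face [(array([-73.6, 109.4, 100.4]), array([-121. ,  109.4,   63.6]), 0.78)]
```

View pics/s16b.png

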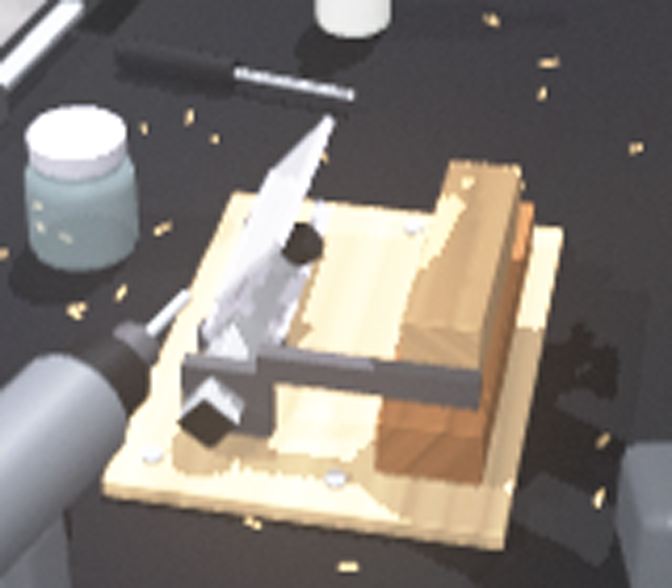

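View pics/c16b.png

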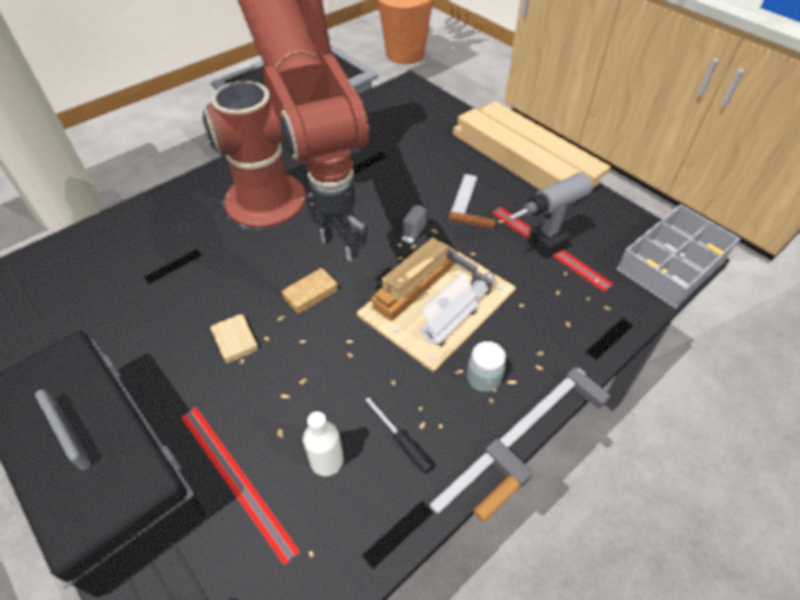

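The pictures show the timber flat on the bed between end block and stop. The button is up in the middle hole, nothing else has moved, and the arm is clear.

```bash
python3 -c "
from workcell import robot; print(robot.finish_job())"
```

```text
the job is handed in; nothing more can be done
None
```

The stop is now in the next hole and the timber lies flat on the jig's bed between the end block and the stop. I handed the job in at about 21 s.

**Button and stop:** I pinched the cap and pressed it until the force showed it bottoming on the face. I then slid the tube about 45 mm outward and opened the fingers. The button jumped up: its top measured 42 mm above the sleeve's centre line, the same as when locked at the start. The stop's face measured 109–110 mm along the jig, about 45 mm further out than before.

**Timber:** I gripped it at its middle, turned it and lowered it in small steps, the last ones under 1 mm. The highest contact force I read was about 6 N, just before letting go. Afterwards it lay level (slope under 0.2°) and within about 2 mm of the bed's middle, with gaps of roughly 4–5 mm at each end.

**Other things on the bench:** In the last pictures they looked to be where they were at the start, and the arm was well clear. I compared these by eye only.

**Checks that failed or disagreed:**
- One check of the stop's position, after I had backed the arm away, failed because the stop was out of the wrist camera's view. The side camera covered it.
- From the side camera, my measurement of the timber's top came out about 7 mm too long. The wrist camera and the network's estimate both agreed with the intended position.

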